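Prop the sprung catch and take out the carbon

ROBOT

A 6-joint arm with a two-finger parallel gripper is mounted at the origin on the work surface. World frame = base frame: x ahead of the robot, y to its left, z up, the work surface at z = 0. Lengths are in m, angles in rad, forces in N, time in s.
With the tool pointing down it reaches from about 0.4 to 0.825 m from the base axis. Payload 7 kg.
Tool frame: the origin (TCP) lies at the very end of the fingers, on their centre line; the grasp point (between the pads) lies 19 mm behind it (bot.tcp_to_grasp is the distance from the TCP to the grasp point, in m); z points along the fingers, y is the direction in which the jaws open and shut (so a half turn about z gives the same grasp; the last joint's range is limited). The gripper opens to 88 mm and grips with 3 to 60 N. Pads are 19 mm wide; open, the fingers measure 130 mm over their backs; the gripper's body (78 mm by 193 mm) begins 47 mm behind the grasp point.
Start: joints at [-1.007, 0.359, 0.012, 0, -1.224, -0.288], TCP at [0.184, -0.649, 0.227] pointing down, gripper open.
Joint ranges: [-3.07, 3.07], [-1.43, 2.12], [-1.02, 1.25], [-3.03, 1.67], [-3.05, -0], [-3.03, 3.03]. Speed limits (rad/s): [2.39, 2.39, 3.01, 3.14, 3.14, 3.14].

INTERFACE

Orientations are given as a rotation vector (axis times angle).
In Python, from bench import bot, optics, order, models gives the robot as it stands.
- The arm moves only by the shell command python3 -m crank 'ROWS' [FORCE]. ROWS is text: rows parted by semicolons, each of 7 numbers parted by spaces: the turn, a rotation vector about the world's x, y, z in degrees, then the shift along the world's x, y, z in cm, then the opening, from -1 (shut) to 1 (fully open). A call has 1 to 10 rows; each row is the pose to reach, as a shift and turn from the pose commanded when the call began; what a row does not reach only later rows make up. A row lasts 1/8 s, in which the tool goes at most 62.5 mm and 10.7 degrees, less where a joint would pass 70% of its speed; a pose out of reach is approached as far as the arm can. A call with a gripper value outside its range is refused whole. The fingers move at their own pace and stop on an object; FORCE is the grip in N (left out, the last holds). Time passes only in rows, so rows that repeat a pose let the fingers close. It gives the time, the measured TCP pose, the force and the opening at its end, in the units of the state.
- bot.read_state(): the state, without advancing time (a new reading comes with each control period).
- optics.snapshot(name): name is "scene" or "side" or "wrist"; returns a dict with "img" (400x640x3 uint8, blue, green, red), "fx", "fy", "cx", "cy" (pixels), "extrinsics" (4x4, takes a point from world to camera coordinates). Camera axes: x right, y down, z forward; pixel columns grow to the right and rows downward; lengths in m; the calibration is good to about 2 mm. A picture is of the moment at which its call begins. There is no depth.
- order.finish_job(): hands the job in, once; it reports no verdict.
Trained networks look in the newest picture that a camera, given by its name, has taken for a name from the list of things; names that differ only in an ending like _2 or _b are one class to them, and where a whole thing is asked for, a point or a joint stands for the part that bears it (a point fixed in the world has none). Each returns a list of dicts, best first, with "confidence" (0 to 1); they miss things now and then, are a little off and sometimes report something else, mostly with a low value. They report only what shows in the picture. A call takes as long as a camera call. They do not tell look-alikes from the thing itself.
- models.spot_in(name, camera): "position" ([x, y, z] in m, in world coordinates, good to about 4 mm: the middle of the surface that is visible of it).
- models.outline_of(name, camera): "mask" (400x640 bool, what is visible of it).
- models.place_of(name, camera): "position" ([x, y, z] in m, in world coordinates, good to about 4 mm: a listed point, or the origin of a listed thing).
The state is a dict: "time_s": time; "qpos": joint angles; "joint_velocities": joint speeds; "effort": joint torques, N m; "position": TCP position; "ee_rot": TCP orientation; "wrist_force": force on the tool from outside, world axes, zero at the start; "torque": the same for the moment, N m; "finger_gap": finger opening in m.
Only numpy, scipy, OpenCV 4.12 (cv2) and the standard library are available. Lean on these libraries where they do the work, as an engineer would, in place of code of your own. Each camera call takes 0.05 s, during which the arm holds its last target.

TASK

Prop the cradle's sprung catch open with the thicker of the two wooden wedges: push it, thin end first, along the channel between the steel fence and the catch until its tip meets the stop, and leave it there to hold the catch. Then lift the carbon block out of its pocket and stand it upright in the cork-lined tray. The carbon is brittle: do not wrench it against the catch, drop it or slam it down, and leave the other things on the counter where they lie.

Things in the scene. Friction and masses are not known exactly. Their poses are not given: they have to be found in the camera images.
- cradle: Grey and steel inspection cradle fixed to the counter. Origin: on the counter under the middle of the carbon's pocket; the numbers below are in its axes, mm. Pocket floor z 10; 2 mm play round the block; its walls reach z 20 on the +y and -y sides (out to y +-23), z 30 at -x, z 36 at +x. Base plate x -36 to 38, y -36 to 90, and right of the channel x 70 to 150, y -26 to 90. Spring housing x 118 to 150, z 66.
- fence_end (a point): Cradle x 38, y -36, z 18: outer corner of the upright steel fence (x 30 to 38, y -36 to 34, z to 36). The wedge channel runs along cradle y beside the fence face x 38; its floor is the bare counter; it is open at the -y end. Fingers gripping the wedge across its thickness meet this end before it is home, unless they hold its last few mm: let go and push on the blunt end with closed fingers.
- stop_face (a point): Cradle x 52, y 78, z 15: face of the stop bar (30 mm high) that closes the channel's +y end. The thick wedge, home with its tip on this face, has its middle at about cradle x 52, y 18 and its blunt end at y -42, 6 mm outside the fence's end.
- catch (a joint): Travel in m of the sprung steel catch along cradle +x: 0 shut, 0.020 farthest. Its lug (y -12 to 12, z 10 to 40) faces the fence across the channel, at x 50 when shut: a 12 mm gap. The spring pushes it shut with 3 N at 0, 5.4 N at 0.016. The thick wedge, home, holds it at about 0.016; from 0.010 the tongue clears the block. Driving the wedge takes 5 to 12 N; friction holds it where it is let go.
- tongue_edge (a point): Middle of the free edge of the catch's tongue, a steel strip 26 mm wide and 8 mm thick (z 67.5 to 75.5) reaching over the carbon from the cradle's +x side, above the channel. Shut: at cradle x 12, so 10 mm over the block and 1.5 mm above it. A thumb tab on the catch rises to z 92 at cradle x 81 to 89 (shut).
- block_mid (a point): Centre of the matte black carbon block, 44 x 30 x 56 mm (its x, y, z), 0.09 to 0.18 kg. It starts standing in the pocket, axes along the cradle's (within 0.02 rad), underside at z 10, top at z 66. Grasp it from above on its 30 mm width (the faces that look to +y and -y, free above z 20).
- wedge_mid (a point): Centre (17 mm up) of the thick wooden wedge lying on the counter: 120 mm long (x), 28 mm thick (y), 34 mm high, 50 to 80 g. From the blunt end x -60 to x -15 it is 28 thick; then one side tapers to 5 mm at the tip, x +60. The face y +14 is straight all along; the taper is on the -y side (tip: y +9 to +14). In the channel its x points along cradle +y, its straight face on the fence.
- thin_wedge_mid (a point): Centre of the other wedge: same length, height and axes, but only 15 mm thick, which cannot open the catch enough. Leave it where it lies.
- tray: Shallow dark wooden tray lined with cork, fixed on the counter, 150 x 120 mm (x, y), rim 18 mm high, walls 6 mm, inner floor 6 mm above the counter. Origin: underside centre.
- mallet: Wooden mallet lying on the counter (head 55 x 100 x 60 mm at the origin, handle 250 mm along -x). Leave it.
- copper_shoe: Worn copper shoe, 110 x 44 x 44 mm, origin underside centre. Leave it.
- pin_a: Steel cotter pin, 80 mm long, 6 mm high. Leave it.
- pin_b: Another such cotter pin. Leave it.
- jar: Amber glass jar, 60 mm across, 75 mm high. Leave it.
- brush: Hand brush, 200 mm long, 20 mm high. Leave it.
Mind the look-alikes: they are no part of the job. There is more than one size of the part that bears block_mid; the job needs the middle-sized.

How it is judged:
By the outcome, as a careful person would: the job done as asked, in the order asked, and still so for the second after the job is handed in, with the robot touching nothing.
It also fails if it takes over 64 s, if anything falls off the work surface, if the arm or the gripper's body presses on something with over 40 N, if the wrist force passes 120 N, or if a joint passes its speed limit or range.

## Working session

There is one attempt and no reset: what is moved stays moved. The work goes in short steps, Python scripts to look and compute and a shell command to move; the robot and the scene stay as the last step left them, time stands still between calls to the robot, and variables do not carry over. Pictures are saved under pics/ and viewed, and the job is handed in when it is done.

```bash
ls; mkdir -p pics
python3 - <<'E'
from bench import bot,optics,models
import cv2
s=bot.read_state();print(s['time_s'],s['position'],s['ee_rot'],s['finger_gap'])
for c in("scene","side","wrist"):
    o=optics.snapshot(c);cv2.imwrite(f"pics/{c}0.png",o["img"])
    for n in("cradle","fence_end","stop_face","tongue_edge","block_mid","wedge_mid","thin_wedge_mid","tray","mallet","copper_shoe","jar","brush","pin_a"):
        r=models.place_of(n,c)
        print(c,n,[(round(d["confidence"],2),[round(float(v),3) for v in d["position"]]) for d in r][:4])
E
```

```text
pics
0.0 [ 0.18365334 -0.64904049  0.22562455] [ 4.31595626e-01 -3.11146628e+00 -2.50463386e-03] 0.08783053956156917
scene cradle [(0.65, [0.498, -0.008, -0.003])]
scene fence_end [(0.77, [0.537, -0.046, 0.019])]
scene stop_face [(0.89, [0.55, 0.067, 0.011]), (0.45, [0.365, 0.157, -0.001])]
scene tongue_edge [(0.57, [0.513, -0.011, 0.07])]
scene block_mid [(0.84, [0.708, -0.1, 0.045]), (0.78, [0.409, 0.07, 0.025]), (0.57, [0.5, -0.014, 0.039])]
scene wedge_mid [(0.93, [0.419, -0.313, 0.017])]
scene thin_wedge_mid [(0.68, [0.569, -0.352, 0.018])]
scene tray [(0.64, [0.503, 0.306, 0.002])]
scene mallet [(0.57, [0.499, -0.013, 0.036]), (0.56, [0.366, 0.158, -0.002])]
scene copper_shoe [(0.79, [0.786, 0.048, -0.004]), (0.61, [0.54, -0.044, 0.019])]
scene jar [(0.62, [0.771, -0.2, 0.003])]
scene brush [(0.56, [0.742, 0.3, 0.003])]
scene pin_a [(0.58, [0.394, -0.168, -0.0]), (0.53, [0.393, -0.041, -0.001])]
side cradle [(0.83, [0.499, -0.009, 0.002])]
side fence_end [(0.92, [0.54, -0.043, 0.017]), (0.75, [0.738, 0.297, -0.001]), (0.29, [0.508, 0.31, -0.001])]
side stop_face [(0.8, [0.55, 0.07, 0.013]), (0.33, [0.767, -0.206, -0.004])]
side tongue_edge [(0.6, [0.515, -0.007, 0.074])]
side block_mid [(0.98, [0.499, -0.017, 0.037]), (0.86, [0.704, -0.098, 0.041]), (0.62, [0.407, 0.071, 0.023])]
side wedge_mid [(0.71, [0.419, -0.31, 0.016])]
side thin_wedge_mid [(0.9, [0.571, -0.349, 0.017])]
side tray [(0.89, [0.506, 0.31, 0.002])]
side mallet [(0.67, [0.364, 0.159, -0.005])]
side copper_shoe [(0.76, [0.789, 0.05, 0.002])]
side jar [(0.86, [0.77, -0.204, -0.003])]
side brush [(0.63, [0.742, 0.298, -0.002])]
side pin_a [(0.69, [0.395, -0.168, 0.003]), (0.44, [0.393, -0.034, 0.001])]
wrist cradle []
wrist fence_end []
wrist stop_face []
wrist tongue_edge []
wrist block_mid []
wrist wedge_mid []
wrist thin_wedge_mid []
wrist tray []
wrist mallet []
wrist copper_shoe []
wrist jar []
wrist brush []
wrist pin_a []
```

View pics/scene0.png

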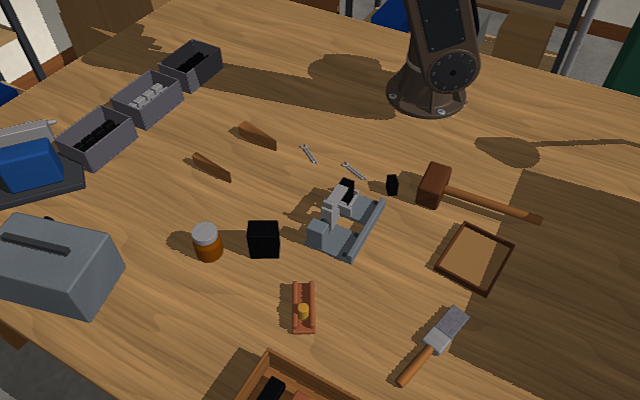

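View pics/side0.png

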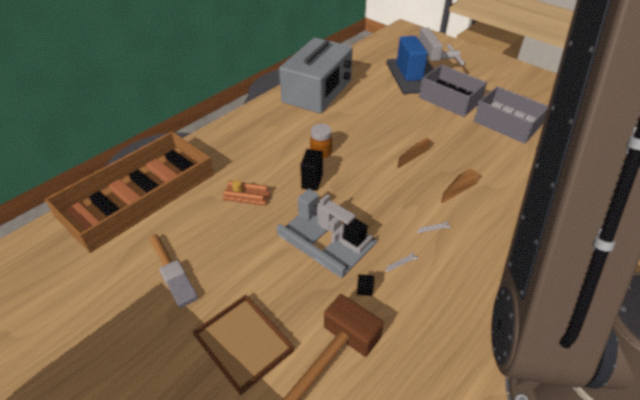

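View pics/wrist0.png

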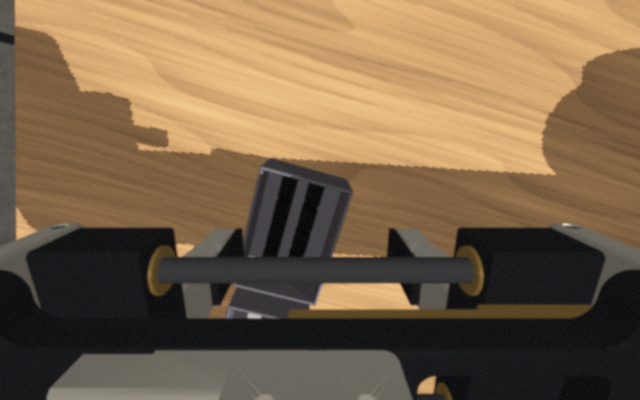

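```bash
cat > h.py <<'E'
import numpy as np,cv2
from bench import bot,optics,models
def proj(o,P):
    P=np.atleast_2d(np.asarray(P,float));E=np.asarray(o["extrinsics"])
    C=P@E[:3,:3].T+E[:3,3]
    return np.c_[o["fx"]*C[:,0]/C[:,2]+o["cx"],o["fy"]*C[:,1]/C[:,2]+o["cy"]]
def T(p,yaw,L):
    L=np.atleast_2d(np.asarray(L,float));c,s=np.cos(yaw),np.sin(yaw)
    return np.c_[p[0]+c*L[:,0]-s*L[:,1],p[1]+s*L[:,0]+c*L[:,1],L[:,2]]
def box(x0,x1,y0,y1,z0,z1):
    return np.array([[x,y,z] for z in(z0,z1) for x,y in((x0,y0),(x1,y0),(x1,y1),(x0,y1))])/1000
def prism(xy,h): return np.array([[x,y,z] for z in(0,h) for x,y in xy])/1000
def wire(img,o,P,col,s,off):
    q=((proj(o,P)-off)*s).astype(int);n=len(q)//2
    for i in range(n):
        for a,b in((i,(i+1)%n),(n+i,n+(i+1)%n),(i,n+i)): cv2.line(img,tuple(map(int,q[a])),tuple(map(int,q[b])),col,1,cv2.LINE_AA)
def crop(o,x0,y0,x1,y1,s): return cv2.resize(o["img"][y0:y1,x0:x1],None,fx=s,fy=s,interpolation=cv2.INTER_CUBIC)
THICK=[(-60,-14),(-15,-14),(60,9),(60,14),(-60,14)]
THIN=[(-60,-7.5),(-15,-7.5),(60,2.5),(60,7.5),(-60,7.5)]
E
python3 - <<'E'
from h import *
from scipy.optimize import minimize
S={c:optics.snapshot(c) for c in("scene","side")}
out={}
for n in("wedge_mid","thin_wedge_mid"):
  for c in S:
    r=models.outline_of(n,c)
    for d in r:
        m=d["mask"];ys,xs=np.nonzero(m);print(n,c,round(d["confidence"],2),m.sum(),xs.mean().round(),ys.mean().round())
        out[(c,round(xs.mean()))]=m
import pickle;pickle.dump((S,out),open("d.pkl","wb"))
a=crop(S["scene"],185,110,285,190,5);b=crop(S["side"],390,130,490,210,5)
cv2.imwrite("pics/wA.png",a);cv2.imwrite("pics/wB.png",b)
print(bot.read_state()['time_s'])
E
```

```text
wedge_mid scene 0.65 615 256.0 136.0
wedge_mid scene 0.28 459 211.0 167.0
wedge_mid side 0.95 603 461.0 184.0
thin_wedge_mid scene 0.75 504 210.0 167.0
thin_wedge_mid side 0.84 428 414.0 152.0
thin_wedge_mid side 0.59 156 434.0 227.0
thin_wedge_mid side 0.39 3763 324.0 233.0
2.4
```

View pics/wA.png

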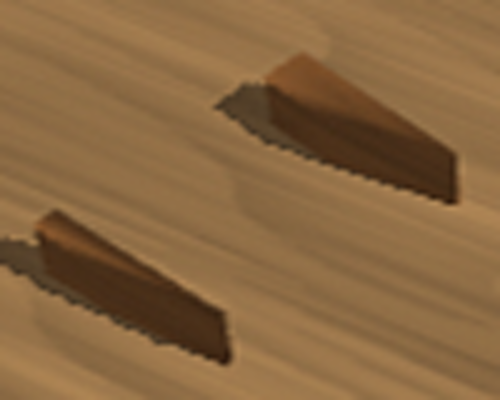

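View pics/wB.png

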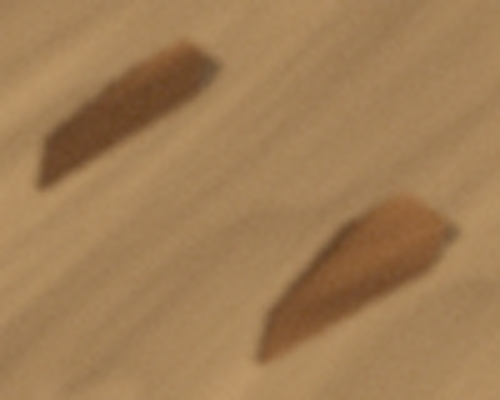

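Run:
```python
from h import *
import pickle
from scipy.optimize import minimize
S,out=pickle.load(open("d.pkl","rb"))
def fit(poly,masks,x0,h=34):
    P=prism(poly,h);K=4
    def cost(v):
        c=0
        for cam,m in masks:
            q=proj(S[cam],T(v[:2],v[2],P)).astype(np.float32);off=np.array(np.nonzero(m))[::-1].mean(1)-60
            M=cv2.resize(m.astype(np.uint8)[int(off[1]):int(off[1])+120,int(off[0]):int(off[0])+120],None,fx=K,fy=K,interpolation=cv2.INTER_LINEAR)
            I=np.zeros_like(M);hull=cv2.convexHull(((q-off.astype(int)+.5)*K).astype(np.float32)).astype(np.int32)
            cv2.fillConvexPoly(I,hull,1)
            c+=1-(I&M).sum()/max(1,(I|M).sum())
        return c
    best=min((minimize(cost,[x0[0],x0[1],y],method="Nelder-Mead",options=dict(initial_simplex=[[x0[0],x0[1],y],[x0[0]+.01,x0[1],y],[x0[0],x0[1]+.01,y],[x0[0],x0[1],y+.2]])) for y in np.arange(0.5,2.8,.25)),key=lambda r:r.fun)
    return best.x,best.fun
k=lambda c,x:[m for (cc,xx),m in out.items() if cc==c and abs(xx-x)<4][0]
a=[("scene",k("scene",256)),("side",k("side",461))];b=[("scene",k("scene",210)),("side",k("side",414))]
v,f=fit(THICK,a,(.419,-.312));print(v,f);v1,f1=fit(THIN,a,(.419,-.312));print("thin model",f1)
w,g=fit(THIN,b,(.57,-.35));print(w,g);print("thick model",fit(THICK,b,(.57,-.35)))
for cam,(x0,y0,x1,y1) in(("scene",(185,110,285,190)),("side",(390,130,490,210))):
    im=crop(S[cam],x0,y0,x1,y1,6)
    wire(im,S[cam],T(v[:2],v[2],prism(THICK,34)),(0,255,0),6,(x0,y0));wire(im,S[cam],T(w[:2],w[2],prism(THIN,34)),(0,255,255),6,(x0,y0))
    cv2.imwrite(f"pics/fit_{cam}.png",im)
# cradle overlay
B=[box(30,38,-36,34,0,36),box(118,150,-26,26,0,66),box(-22,22,-15,15,10,66),box(-36,38,-36,90,0,5),box(70,150,-26,90,0,5),box(12,40,-13,13,67.5,75.5)]
for cam,(x0,y0,x1,y1) in(("scene",(295,165,395,270)),("side",(270,180,385,280))):
    im=crop(S[cam],x0,y0,x1,y1,5.5)
    for i,P in enumerate(B): wire(im,S[cam],T((.499,-.009),.0,P),[(0,255,0),(0,255,255),(255,255,0),(255,0,255),(255,0,255),(0,0,255)][i],5.5,(x0,y0))
    cv2.imwrite(f"pics/cr_{cam}.png",im)
```

```text
[ 0.4204715  -0.31134553  1.33226624] 0.13888657668255677
thin model 0.48463816320043096
[ 0.5725199  -0.34652004  1.43193047] 0.20493856189615345
thick model (array([ 0.57654627, -0.34703537,  1.40314534]), np.float64(0.5197378878651181))
```

View pics/fit_scene.png

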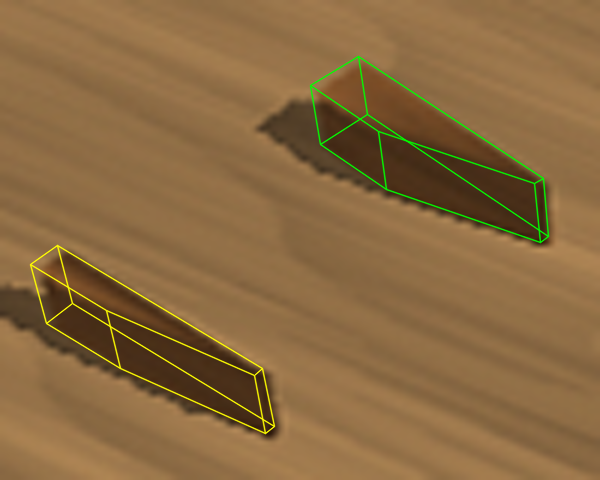

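View pics/fit_side.png

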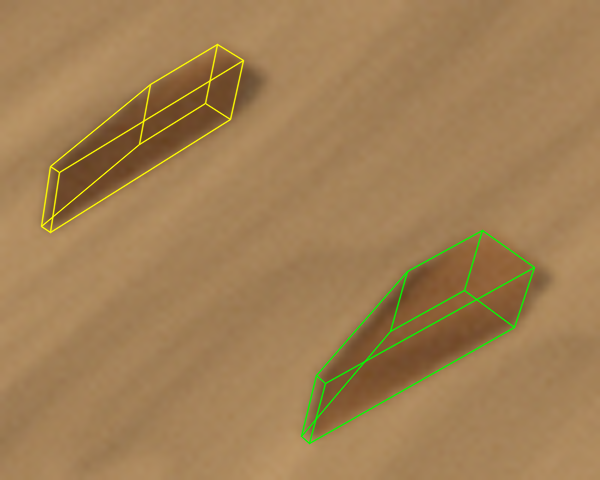

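View pics/cr_scene.png

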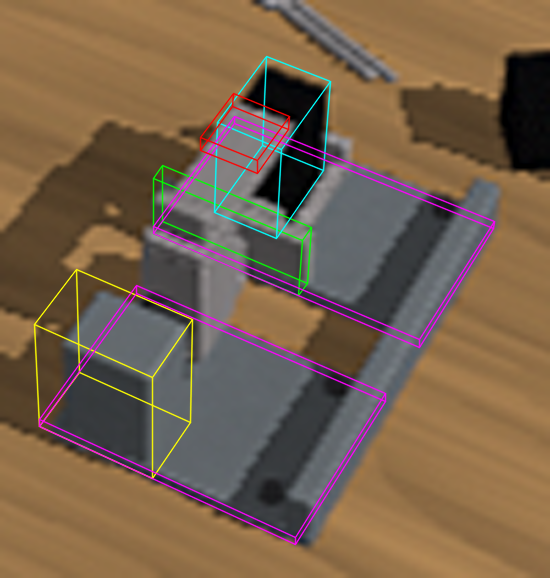

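View pics/cr_side.png

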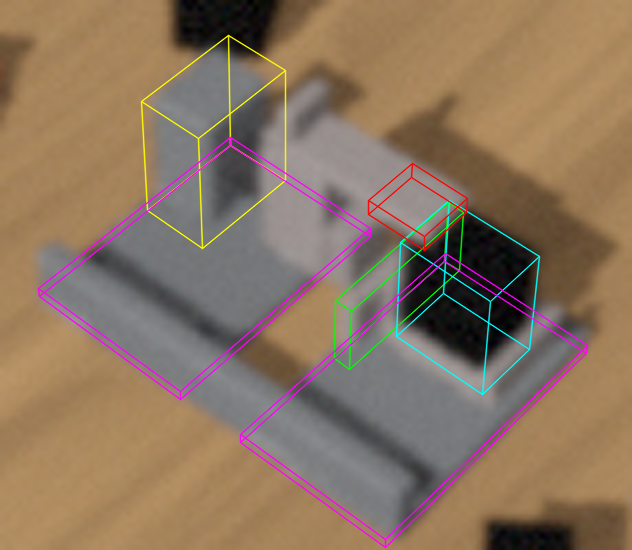

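Run:
```python
from h import *
from scipy.spatial.transform import Rotation as R
o=optics.snapshot("wrist");s=bot.read_state();E=np.array(o["extrinsics"]);Rt=R.from_rotvec(s["ee_rot"]).as_matrix()
c=-E[:3,:3].T@E[:3,3];print("cam in tool",Rt.T@(c-s["position"]));print("cam axes in tool (rows x,y,z)",(E[:3,:3]@Rt).round(3));print("tool axes cols",Rt.round(3),bot.tcp_to_grasp,o["fx"])
```

```text
cam in tool [ 0.07331843 -0.00063363 -0.15777975]
cam axes in tool (rows x,y,z) [[ 0.     1.     0.   ]
 [-0.962  0.    -0.273]
 [-0.273 -0.     0.962]]
tool axes cols [[-0.962 -0.272  0.   ]
 [-0.272  0.962 -0.   ]
 [-0.    -0.    -1.   ]] 0.0188 283.0490294399332
```

```bash
python3 -m crank '0 0 10 4 5 -1 1; 0 0 20 8 10 -2 1; 0 0 30 12 15 -3 1; 0 0 40 16 20 -4 1; 0 0 50 20 25 -6 1; 0 0 60 21 27 -7.6 1; 0 0 60.6 21.5 27 -7.6 1; 0 0 60.6 21.5 27 -7.6 1' 30
cat > wl.py <<'E'
from h import *
def look(nm):
    o=optics.snapshot("wrist");cv2.imwrite(f"pics/{nm}.png",o["img"]);return o
E
python3 - <<'E'
from wl import *
import pickle
o=look("w1");pickle.dump(o,open("w1.pkl","wb"))
im=o["img"].copy();wire(im,o,T((.4205,-.3113),1.332,prism(THICK,34)),(0,255,0),1,(0,0));cv2.imwrite("pics/w1o.png",im)
E
```

```text
time_s: 3.45
position: [0.3994, -0.3798, 0.151]
ee_rot: [1.942, -2.469, 0.001]
wrist_force: [0.4, -0.0, 0.0]
finger_gap: 0.0878
```

View pics/w1o.png

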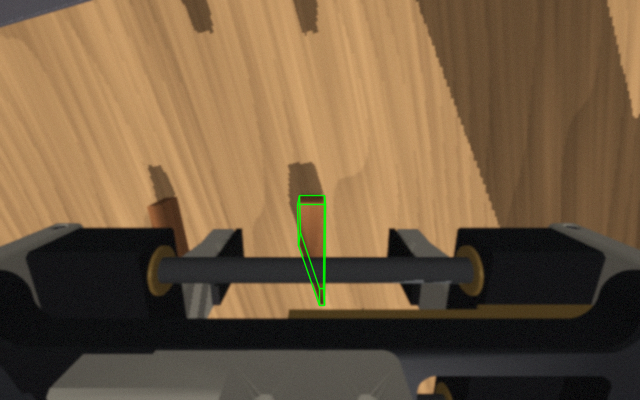

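Run:
```python
from h import *
import pickle
o=pickle.load(open("w1.pkl","rb"))
im=crop(o,270,150,370,260,5);im2=im.copy();wire(im2,o,T((.4205,-.3113),1.332,prism(THICK,34)),(0,255,0),5,(269.5,149.5))
cv2.imwrite("pics/w1z.png",np.hstack([im,im2])[:, :])
```

```text
(no output)
```

View pics/w1z.png

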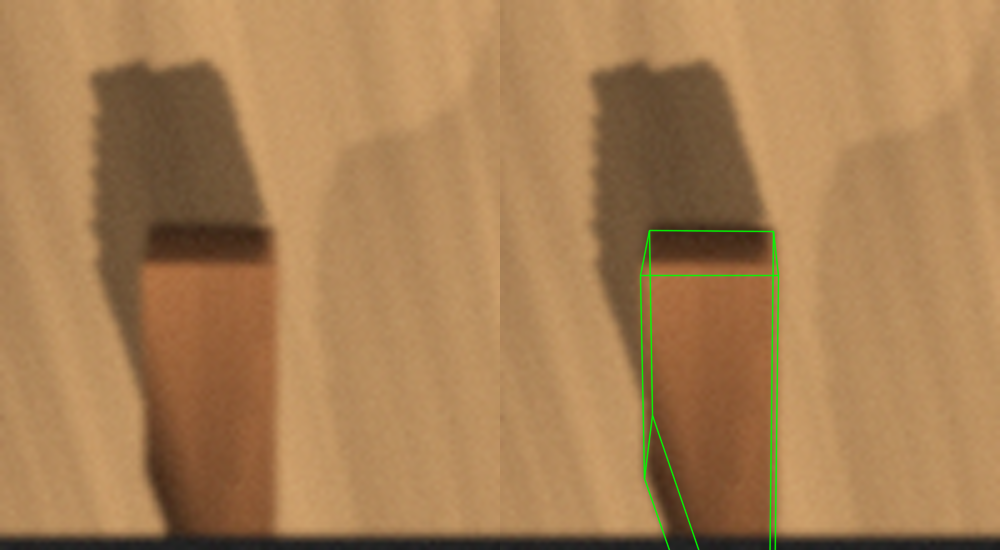

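```bash
python3 -m crank '9.7 -2.35 0 0.5 1.1 -3 1; 19.4 -4.7 0 1 2.3 -6 1; 19.4 -4.7 0 1 2.3 -10 1; 19.4 -4.7 0 1 2.3 -13 1; 19.4 -4.7 0 1 2.3 -14.3 1;19.4 -4.7 0 1 2.3 -14.3 1' 30
python3 - <<'E'
from wl import *
import pickle
o=look("w2")
im=crop(o,170,130,470,310,2.6);wire(im,o,T((.420,-.3138),1.332,prism(THICK,34)),(0,255,0),2.6,(169.5,129.5));cv2.imwrite("pics/w2o.png",im)
E
```

```text
time_s: 4.25
position: [0.4083, -0.3569, 0.0074]
ee_rot: [-1.762, 2.242, 0.311]
wrist_force: [0.5, -0.4, 0.9]
finger_gap: 0.0873
```

View pics/w2o.png

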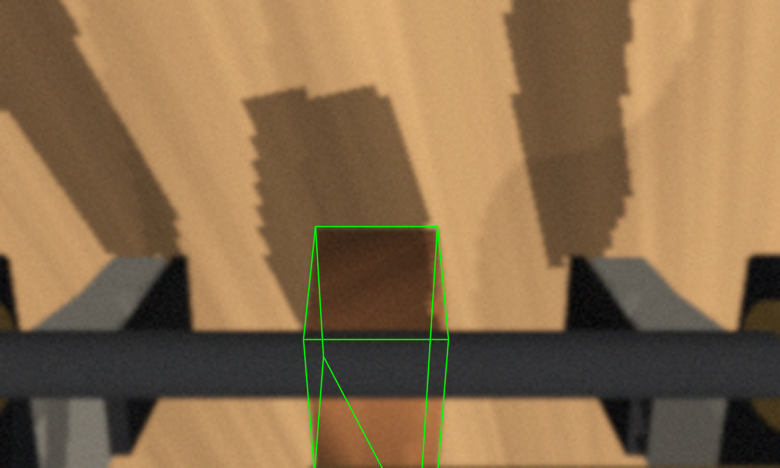

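Aligned; the blunt face (crop about (375,280)) lies centred between the fingers. Close and lift.

```bash
python3 -m crank '0 0 0 0 0 0 -1;0 0 0 0 0 0 -1;0 0 0 0 0 0 -1;0 0 0 0 0 0 -1' 35; python3 -m crank '0 0 0 0 0 2 -1; 0 0 0 0 0 4 -1;0 0 0 0 0 4 -1' 35
python3 - <<'E'
from wl import *
o=look("w3")
for c in("scene","side"):
    q=optics.snapshot(c);cv2.imwrite(f"pics/{c}3.png",crop(q,*((200,90,320,190) if c=="scene" else (380,120,500,220)),5))
E
```

```text
time_s: 4.8
position: [0.409, -0.3565, 0.0079]
ee_rot: [-1.764, 2.241, 0.31]
wrist_force: [0.2, 0.1, 0.0]
finger_gap: 0.0534
time_s: 5.18
position: [0.4101, -0.3576, 0.0506]
ee_rot: [-1.765, 2.24, 0.303]
wrist_force: [0.3, -0.3, 0.1]
finger_gap: 0.0232
```

View pics/scene3.png

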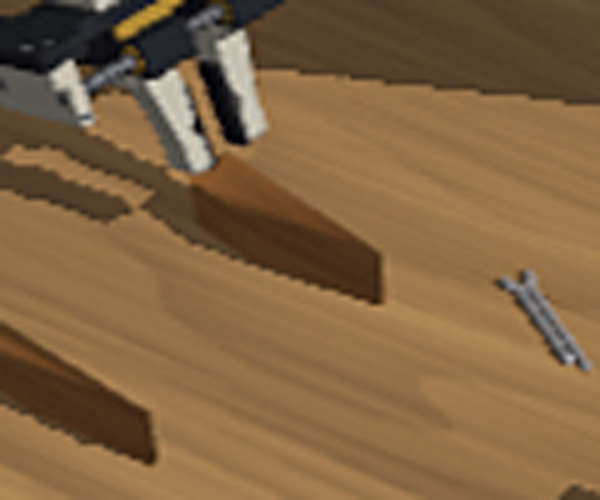

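View pics/side3.png

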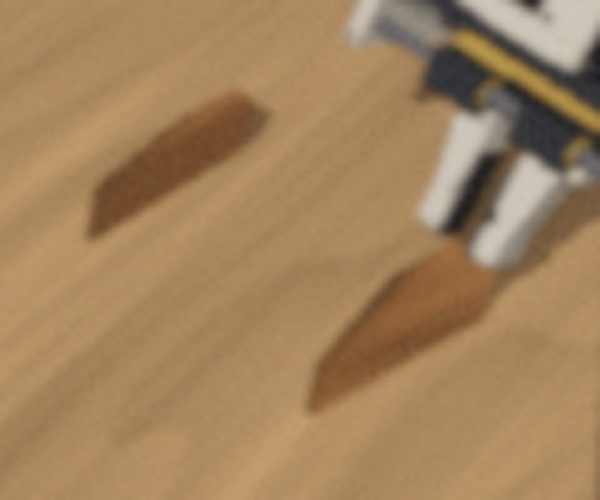

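The fingers needed longer to close, so the lift left the wedge behind. I'll open, go down again and give them time.

```bash
python3 -m crank '0 0 0 0 0 0 1;0 0 0 0 0 0 1;0 0 0 0 0 0 1;0 0 0 0 0 0 1;0 0 0 0 0 0 1;0 0 0 0 0 0 1;0 0 0 0 0 0 1' 35;  python3 - <<'E'
from wl import *
o=look("w4")
im=crop(o,170,100,470,310,2.6);wire(im,o,T((.420,-.3138),1.332,prism(THICK,34)),(0,255,0),2.6,(169.5,99.5));cv2.imwrite("pics/w4o.png",im)
E
```

```text
time_s: 6.2
position: [0.4088, -0.3565, 0.0476]
ee_rot: [-1.763, 2.241, 0.31]
wrist_force: [0.3, -0.2, 0.5]
finger_gap: 0.0759
```

View pics/w4o.png

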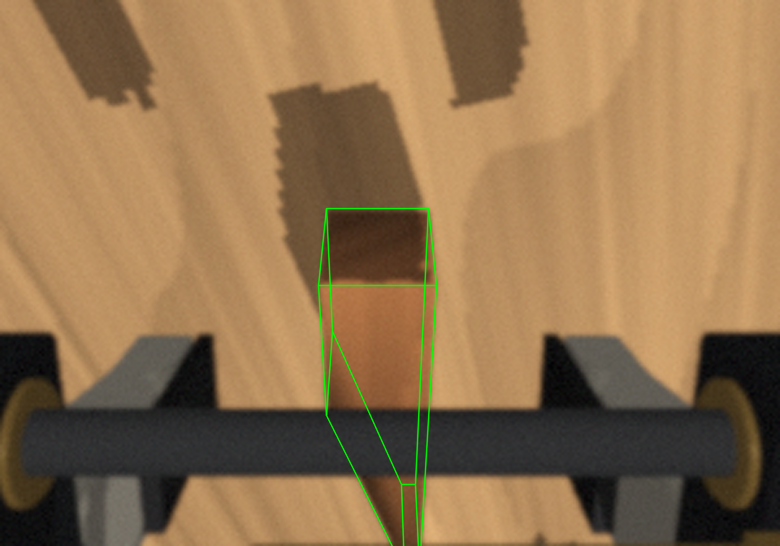

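```bash
python3 -m crank '0 0 0 0 0 -2 1;0 0 0 0 0 -4 0.5;0 0 0 0 0 -4.1 -1;0 0 0 0 0 -4.1 -1;0 0 0 0 0 -4.1 -1;0 0 0 0 0 -4.1 -1;0 0 0 0 0 -4.1 -1;0 0 0 0 0 -4.1 -1;0 0 0 0 0 -4.1 -1' 35; python3 -m crank '0 0 0 0 0 0 -1;0 0 0 0 0 0 -1' 35
```

```text
time_s: 7.38
position: [0.4089, -0.3566, 0.0068]
ee_rot: [-1.764, 2.241, 0.31]
wrist_force: [0.1, 0.3, 2.4]
finger_gap: 0.0277
time_s: 7.62
position: [0.4089, -0.3566, 0.0068]
ee_rot: [-1.763, 2.241, 0.31]
wrist_force: [-0.6, 0.3, 4.5]
finger_gap: 0.0277
```

```bash
python3 -m crank '0 0 0 0 0 2 -1;0 0 0 0 0 5 -1;0 0 0 0 0 5 -1' 35;  python3 - <<'E'
from wl import *
import pickle
D={}
for c in("scene","side"):
    q=optics.snapshot(c);D[c]=q;cv2.imwrite(f"pics/{c}5.png",crop(q,*((200,90,320,190) if c=="scene" else (380,120,500,220)),5))
    r=models.outline_of("cradle",c);D[c+"m"]=r[0]["mask"] if r else None
    print([(d["confidence"],d["mask"].sum()) for d in r])
pickle.dump(D,open("cr.pkl","wb"))
E
```

```text
time_s: 8.0
position: [0.4101, -0.3578, 0.0598]
ee_rot: [-1.765, 2.24, 0.303]
wrist_force: [0.2, -0.9, -1.1]
finger_gap: 0.0283
[(0.68, np.int64(3490))]
[(0.58, np.int64(4099))]
```

View pics/scene5.png

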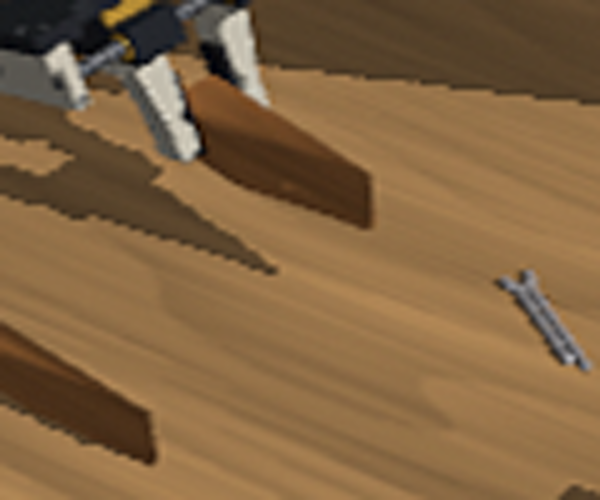

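View pics/side5.png

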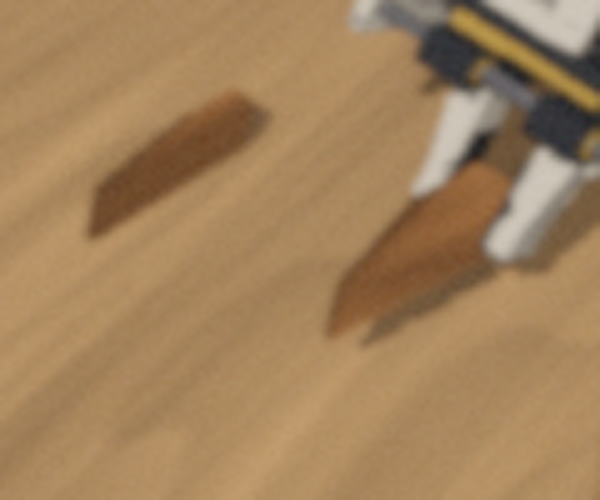

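```bash
cat > fit.py <<'E'
from h import *
import pickle
from scipy.optimize import minimize
D=pickle.load(open("cr.pkl","rb"))
def seg(a,b): return np.array(a)/1000+np.linspace(0,1,40)[:,None]*(np.array(b)-np.array(a))/1000
L={"scene":[((30,-36,36),(30,34,36)),((38,5,36),(38,34,36)),((30,34,36),(38,34,36)),((38,34,4),(38,34,36)),
 ((-36,90,30),(150,90,30)),((-36,78,30),(150,78,30)),((150,90,0),(150,90,30)),((150,-26,0),(150,90,0)),((-36,78,30),(-36,90,30)),((150,78,30),(150,90,30))],
"side":[((-36,90,30),(150,90,30)),((-36,78,30),(150,78,30)),((-36,90,0),(150,90,0)),((-36,78,30),(-36,90,30)),((-36,90,0),(-36,90,30)),((30,34,0),(30,34,36)),((38,34,0),(38,34,36)),((30,34,36),(38,34,36)),((30,0,36),(30,34,36)),((-36,-36,0),(-36,78,0))]}
G={}
for c in L:
    g=cv2.GaussianBlur(cv2.cvtColor(D[c]["img"],cv2.COLOR_BGR2LAB),(0,0),.9).astype(np.float32)
    m=sum(np.hypot(cv2.Sobel(g[...,k],cv2.CV_32F,1,0),cv2.Sobel(g[...,k],cv2.CV_32F,0,1)) for k in range(3))
    G[c]=np.minimum(m,120)
def cost(v,cams=("scene","side")):
    s=0
    for c in cams:
        P=np.concatenate([T(v[:2],v[2],seg(a,b)) for a,b in L[c]])
        q=proj(D[c],P).astype(np.float32)
        s-=cv2.remap(G[c],q[:,0].reshape(-1,1),q[:,1].reshape(-1,1),cv2.INTER_LINEAR).mean()
    return s
if __name__=="__main__":
    for cams in(("scene","side"),("scene",),("side",)):
        g=[((.499+dx,-.009+dy,y)) for dx in np.arange(-.008,.0081,.002) for dy in np.arange(-.008,.0081,.002) for y in np.arange(-.06,.081,.01)]
        b=sorted(g,key=lambda v:cost(v,cams))[:6]
        r=min((minimize(cost,v,args=(cams,),method="Nelder-Mead",options=dict(initial_simplex=[v,(v[0]+.002,v[1],v[2]),(v[0],v[1]+.002,v[2]),(v[0],v[1],v[2]+.01)])) for v in b),key=lambda r:r.fun)
        print(cams,r.x.round(4),r.fun)
        if len(cams)==2: V=r.x
    for cam,(x0,y0,x1,y1) in(("scene",(295,165,395,270)),("side",(270,180,385,280))):
        im=crop(D[cam],x0,y0,x1,y1,6)
        for a,b in L[cam]:
            q=(proj(D[cam],T(V[:2],V[2],np.array([a,b])/1000))-(x0-.5,y0-.5))*6
            cv2.line(im,tuple(map(int,q[0])),tuple(map(int,q[1])),(0,255,0),1)
        cv2.imwrite(f"pics/crf_{cam}.png",im)
E
python3 fit.py
```

```text
('scene', 'side') [ 0.5006 -0.0099  0.0298] -184.00897216796875
('scene',) [ 0.5024 -0.0083  0.0276] -99.99380493164062
('side',) [ 0.5008 -0.0117  0.0287] -90.61587524414062
```

```bash
python3 -c "
import cv2,numpy as np
a=cv2.imread('pics/crf_scene.png');b=cv2.imread('pics/crf_side.png');print(a.shape,b.shape)"
```

```text
(630, 600, 3) (600, 690, 3)
```

View pics/crf_scene.png

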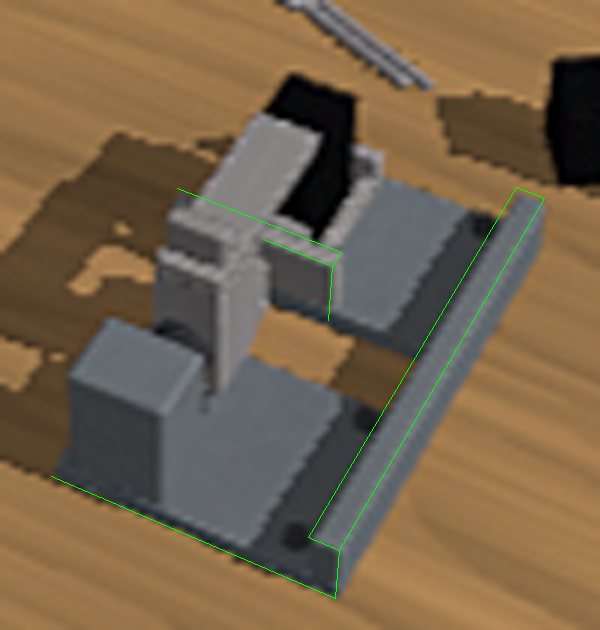

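View pics/crf_side.png

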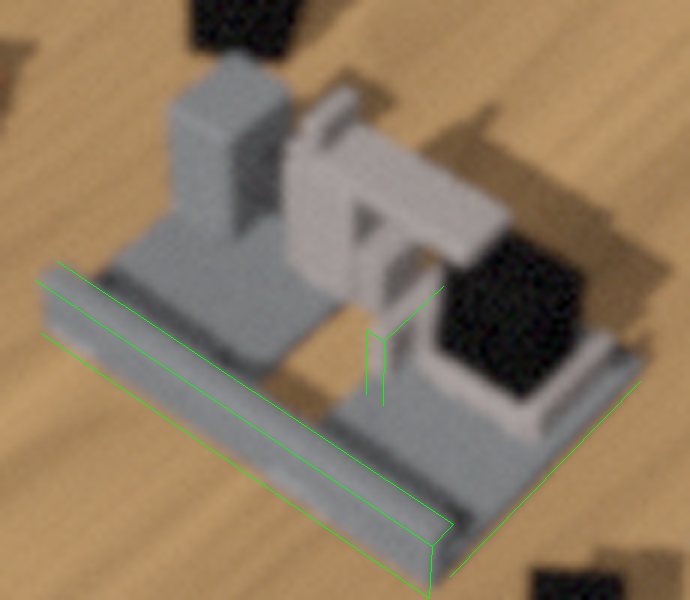

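```bash
python3 -m crank '-5 1.2 0 0 2 5 -1; -10 2.4 0 2 6 9 -1; -15 3.6 0 4 11 12 -1;-19.4 4.7 0 6 17 14 -1;-19.4 4.7 0 8 23 16 -1;-19.4 4.7 0 10 29 16 -1;-19.4 4.7 0 12 35 16 -1;-19.4 4.7 0 14 40 16 -1;-19.4 4.7 0 14 41.8 16 -1;-19.4 4.7 0 14 41.8 16 -1' 35;  python3 - <<'E'
from wl import *
import pickle
o=look("w6");pickle.dump(o,open("w6.pkl","wb"))
im=o["img"].copy()
for P in (box(30,38,-36,34,0,36),box(-36,150,78,90,0,30),box(-22,22,-15,15,10,66)): wire(im,o,T((.5006,-.0099),.0298,P),(0,255,0),1,(0,0))
cv2.imwrite("pics/w6o.png",im)
for n in("cradle","fence_end","stop_face","tongue_edge","block_mid"):
    r=models.place_of(n,"wrist")
    print(n,[(round(d["confidence"],2),[round(float(v),4) for v in d["position"]]) for d in r][:3])
E
```

```text
time_s: 9.45
position: [0.5482, 0.0625, 0.2156]
ee_rot: [1.944, -2.465, -0.001]
wrist_force: [-0.4, -0.8, -0.1]
finger_gap: 0.0279
cradle [(0.89, [0.496, -0.0077, 0.0041])]
fence_end [(0.9, [0.5407, -0.0456, 0.0214])]
stop_face [(0.57, [0.5501, 0.0691, 0.0165])]
tongue_edge [(0.58, [0.5126, -0.0095, 0.0723])]
block_mid [(0.94, [0.4962, -0.0093, 0.0399]), (0.67, [0.7078, -0.1007, 0.0391]), (0.55, [0.408, 0.0729, 0.0176])]
```

View pics/w6o.png

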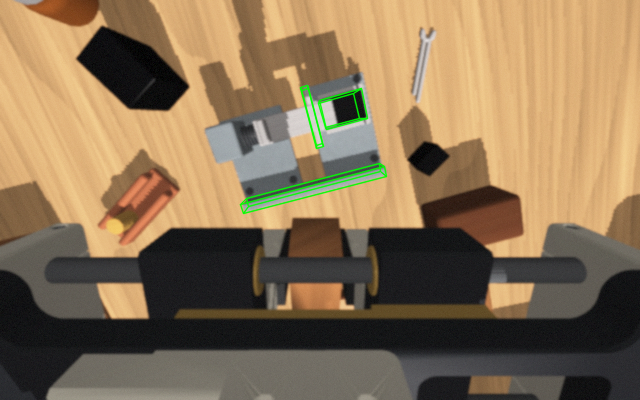

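```bash
cat > fitw.py <<'E'
import fit;from fit import *
o=pickle.load(open("w6.pkl","rb"));D["wrist"]=o
L["wrist"]=[((-36,90,30),(150,90,30)),((-36,78,30),(150,78,30)),((-36,90,0),(-36,90,30)),((150,90,30),(150,78,30)),((-36,90,30),(-36,78,30)),((-36,-36,4),(-36,78,4)),((-36,-36,4),(38,-36,4)),((150,-26,0),(150,90,0)),((30,15,36),(30,34,36)),((38,15,36),(38,34,36)),((30,-36,36),(30,-15,36)),((38,-36,36),(38,-15,36)),((30,-36,36),(38,-36,36)),((-22,15,66),(10,15,66)),((-22,-15,66),(-22,15,66)),((-22,-15,66),(10,-15,66))]
g=cv2.GaussianBlur(cv2.cvtColor(o["img"],cv2.COLOR_BGR2LAB),(0,0),.9).astype(np.float32)
G["wrist"]=np.minimum(sum(np.hypot(cv2.Sobel(g[...,k],cv2.CV_32F,1,0),cv2.Sobel(g[...,k],cv2.CV_32F,0,1)) for k in range(3)),120)
cams=("wrist",)
gr=[((.499+dx,-.009+dy,y)) for dx in np.arange(-.008,.0081,.002) for dy in np.arange(-.008,.0081,.002) for y in np.arange(-.02,.081,.01)]
b=sorted(gr,key=lambda v:cost(v,cams))[:8]
r=min((minimize(cost,v,args=(cams,),method="Nelder-Mead",options=dict(initial_simplex=[v,(v[0]+.002,v[1],v[2]),(v[0],v[1]+.002,v[2]),(v[0],v[1],v[2]+.01)])) for v in b),key=lambda r:r.fun)
V=r.x;print(V,r.fun)
x0,y0=200,60;im=crop(o,200,60,400,220,4)
for a,b in L["wrist"]:
    q=(proj(o,T(V[:2],V[2],np.array([a,b])/1000))-(x0-.5,y0-.5))*4
    cv2.line(im,tuple(map(int,q[0])),tuple(map(int,q[1])),(0,255,0),1)
cv2.imwrite("pics/w6f.png",im);cv2.imwrite("pics/w6r.png",crop(o,200,60,400,220,4))
E
python3 fitw.py
```

```text
[ 0.49993468 -0.01138413  0.03259209] -103.62852478027344
```

View pics/w6f.png

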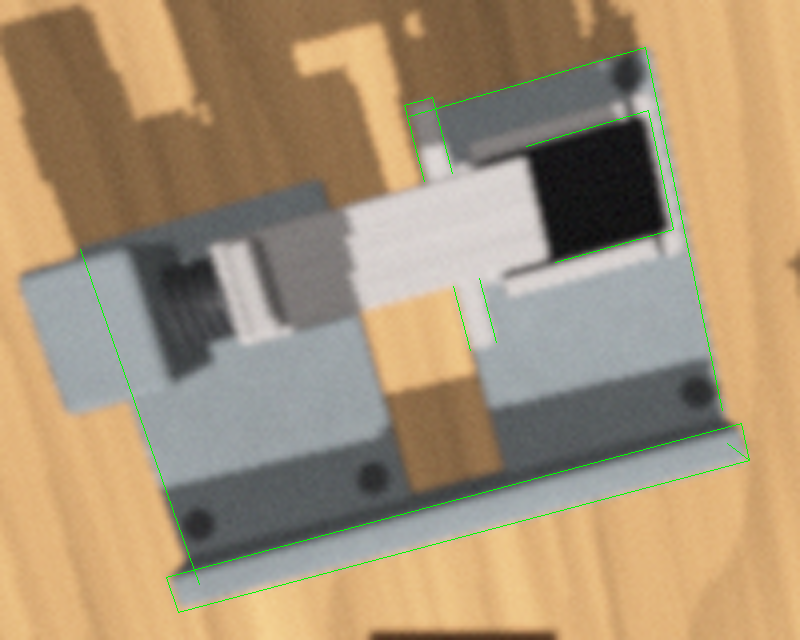

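View pics/w6r.png

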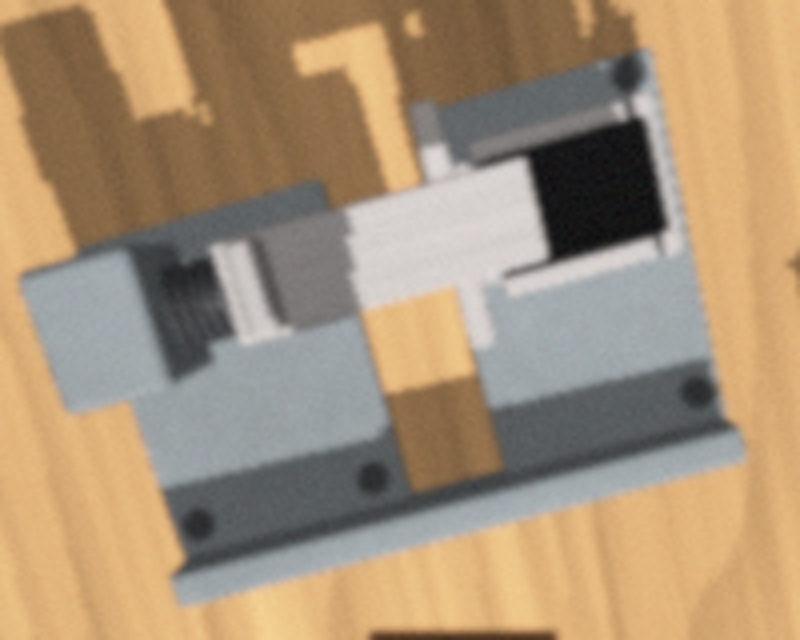

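Run:
```python
from scipy.spatial.transform import Rotation as R
import numpy as np
print((R.from_rotvec(np.radians(20)*np.array([np.cos(.031),np.sin(.031),0]))*R.from_rotvec([0,0,np.radians(15.3)])).as_rotvec(degrees=True))
```

```text
[19.95374275 -2.0528082  15.14396067]
```

```bash
python3 -m crank '0 0 3 0.2 -4 0 -1; 0 0 6 0.4 -9 0 -1; 6 -0.6 9 0.6 -14 0 -1; 12 -1.2 12 0.8 -19 -2 -1; 18 -1.8 14 1 -22.6 -5 -1; 20 -2.05 15.15 1.2 -22.6 -10 -1; 20 -2.05 15.15 1.2 -22.6 -15 -1;20 -2.05 15.15 1.2 -22.6 -15 -1;20 -2.05 15.15 1.2 -22.6 -15 -1' 35;  cat > sw.py <<'E'
import sys
from h import *
from scipy.spatial.transform import Rotation as R
C=(.4995,-.0108);Y=.031
s=bot.read_state();p=np.array(s["position"]);Rt=R.from_rotvec(s["ee_rot"]).as_matrix()
d=p[:2]-C;print("t",s["time_s"],"TCP cradle mm",np.round([1000*(d[0]*np.cos(Y)+d[1]*np.sin(Y)),1000*(-d[0]*np.sin(Y)+d[1]*np.cos(Y)),1000*p[2]],1),"jaw deg",round(np.degrees(np.arctan2(Rt[1,1],Rt[0,1])),2),"toolz",Rt[:,2].round(3),"F",np.round(s["wrist_force"],1),"gap",round(s["finger_gap"],4))
if len(sys.argv)>1:
    A=[]
    for c,(x0,y0,x1,y1) in(("scene",(255,120,395,270)),("side",(270,140,440,280))):
        o=optics.snapshot(c);im=crop(o,x0,y0,x1,y1,4 if c=="scene" else 3.5)
        cv2.imwrite(f"pics/{c}_{sys.argv[1]}.png",im)
E
python3 sw.py 7
```

```text
time_s: 10.88
position: [0.5617, -0.1652, 0.0684]
ee_rot: [-2.064, 2.002, 0.362]
wrist_force: [-0.8, 0.2, 0.4]
finger_gap: 0.0282
t 10.875 TCP cradle mm [  57.4 -156.2   68.4] jaw deg -178.27 toolz [-0.009  0.342 -0.94 ] F [-0.8  0.2  0.4] gap 0.0282
```

View pics/scene_7.png

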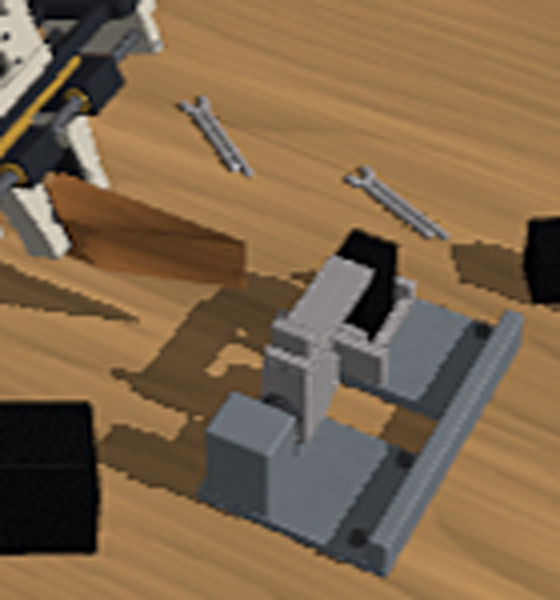

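View pics/side_7.png

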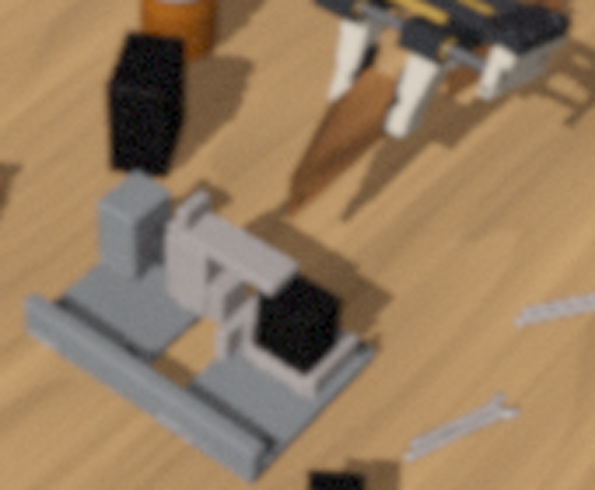

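```bash
python3 -m crank '0 0 0 -0.1 0 -3 -1;0 0 0 -0.2 0 -5 -1;0 0 0 -0.2 0 -5.5 -1;0 0 0 -0.2 0 -5.5 -1' 35; python3 sw.py
python3 - <<'E'
from h import *
C=(.4995,-.0108);Y=.031
from scipy.spatial.transform import Rotation as R
s=bot.read_state();p=s["position"];Rt=R.from_rotvec(s["ee_rot"]).as_matrix();yaw=np.arctan2(-Rt[0,1],Rt[1,1]) ;j=np.arctan2(Rt[1,1],Rt[0,1]);yaw=j-np.pi/2 if False else j+np.pi/2+np.pi
yaw=j-np.pi/2;  yaw=(yaw)%(2*np.pi)
print(np.degrees(yaw))
m=(p[0]+.0442*np.cos(yaw),p[1]+.0442*np.sin(yaw))
P=T(m,yaw,prism(THICK,34));P[:,2]+=p[2]-.007
for c,(x0,y0,x1,y1) in(("scene",(255,140,375,240)),("side",(310,150,430,250))):
    o=optics.snapshot(c);im=crop(o,x0,y0,x1,y1,6);wire(im,o,P,(0,255,0),6,(x0-.5,y0-.5));wire(im,o,T(C,Y,box(30,38,-36,34,0,36)),(255,255,0),6,(x0-.5,y0-.5));cv2.imwrite(f"pics/{c}_8.png",im)
E
```

```text
time_s: 11.48
position: [0.5591, -0.1645, 0.012]
ee_rot: [-2.064, 2.003, 0.365]
wrist_force: [0.5, 0.1, -0.3]
finger_gap: 0.0281
t 11.475 TCP cradle mm [  54.8 -155.5   12. ] jaw deg -178.26 toolz [-0.011  0.342 -0.94 ] F [ 0.5  0.1 -0.3] gap 0.0281
91.73654756838344
```

View pics/scene_8.png

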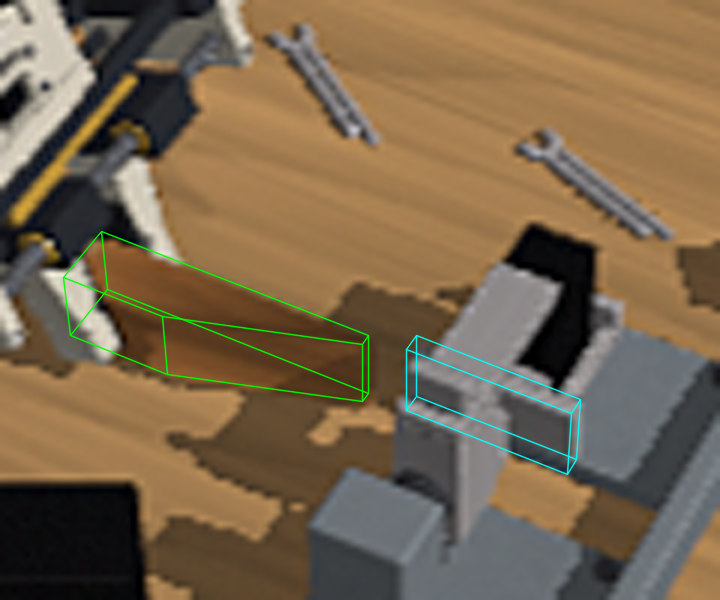

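View pics/side_8.png

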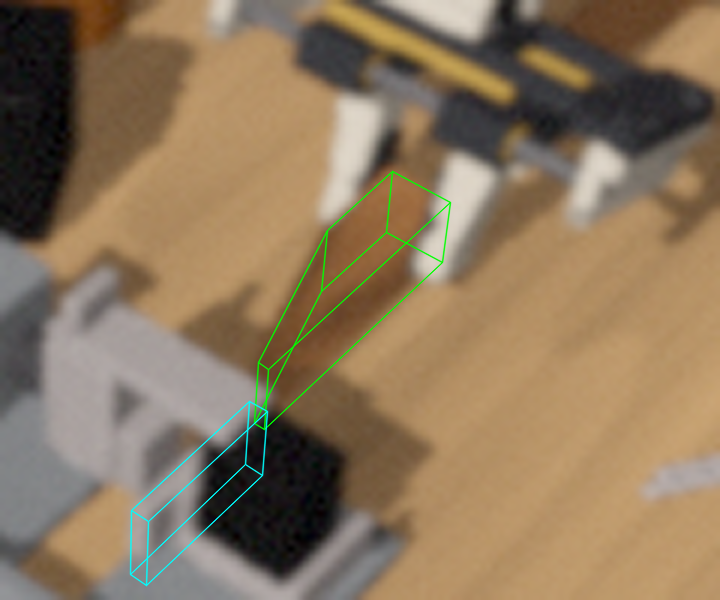

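```bash
python3 -m crank '0 0 0 0 0 -0.35 -1;0 0 0 -0.04 1.2 -0.35 -1;0 0 0 -0.07 2.4 -0.35 -1;0 0 0 -0.11 3.6 -0.35 -1;0 0 0 -0.11 3.6 -0.35 -1' 45; python3 sw.py 9
```

```text
time_s: 12.2
position: [0.5577, -0.1272, 0.0083]
ee_rot: [-2.065, 2.001, 0.365]
wrist_force: [0.0, 0.5, -1.1]
finger_gap: 0.0278
t 12.2 TCP cradle mm [  54.5 -118.2    8.3] jaw deg -178.2 toolz [-0.011  0.343 -0.939] F [ 0.   0.5 -1.1] gap 0.0278
```

View pics/scene_9.png

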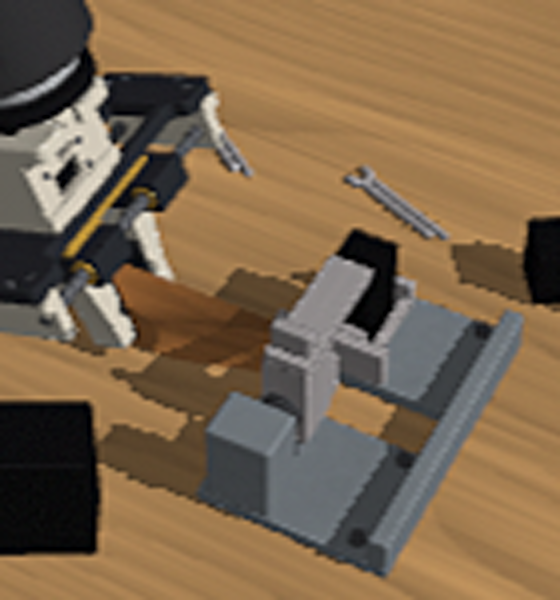

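View pics/side_9.png

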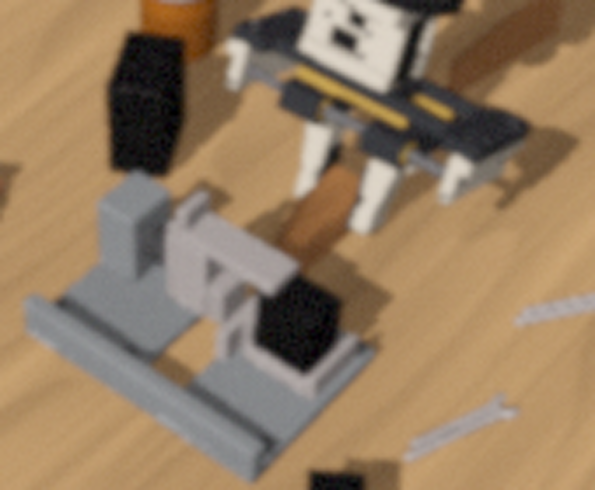

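```bash
python3 -m crank '0 0 0 -0.06 0.9 0 -1;0 0 0 -0.13 1.8 0 -1;0 0 0 -0.18 2.4 0 -1;0 0 0 -0.18 2.4 0 -1' 50; python3 sw.py; python3 -m crank '0 0 0 -0.05 0.5 0 -1;0 0 0 -0.1 1 0 -1;0 0 0 -0.1 1 0 -1' 50; python3 sw.py 10
```

```text
time_s: 12.8
position: [0.5547, -0.1037, 0.0078]
ee_rot: [-2.065, 2.003, 0.368]
wrist_force: [-3.4, 0.4, -0.9]
finger_gap: 0.0275
t 12.8 TCP cradle mm [ 52.3 -94.5   7.8] jaw deg -178.23 toolz [-0.013  0.343 -0.939] F [-3.4  0.4 -0.9] gap 0.0275
time_s: 13.18
position: [0.5544, -0.0941, 0.0079]
ee_rot: [-2.064, 2.003, 0.367]
wrist_force: [-2.5, 0.0, -0.9]
finger_gap: 0.0275
t 13.175 TCP cradle mm [ 52.3 -85.    7.9] jaw deg -178.27 toolz [-0.012  0.343 -0.939] F [-2.5  0.  -0.9] gap 0.0275
```

View pics/side_10.png

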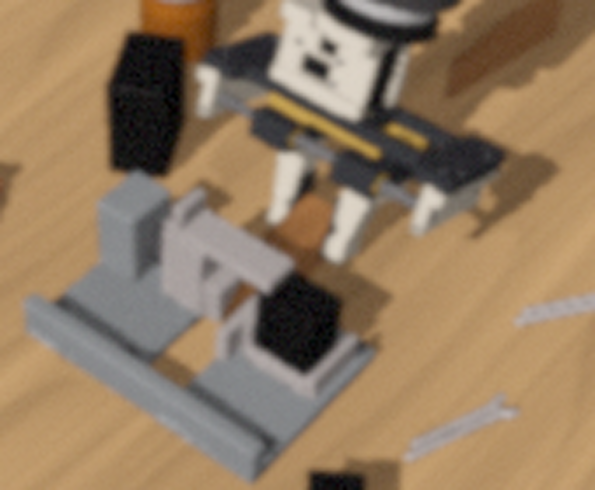

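View pics/scene_10.png

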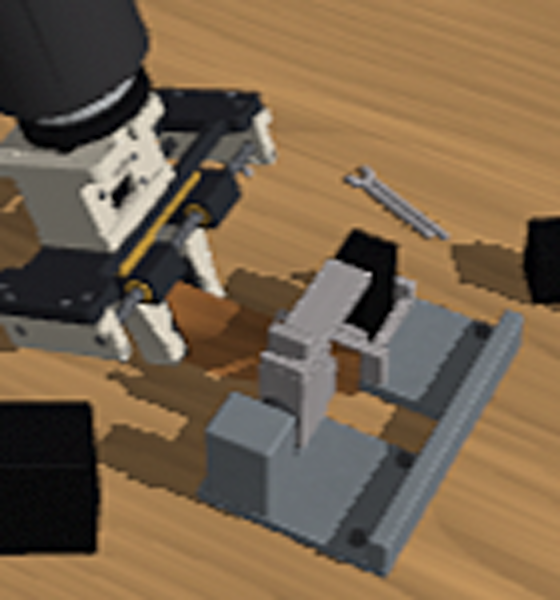

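```bash
python3 -m crank '0 0 0 -0.02 0.5 0 -1;0 0 0 -0.03 1 0 -1;0 0 0 -0.05 1.5 0 -1;0 0 0 -0.06 2 0 -1;0 0 0 -0.06 2 0 -1' 55; python3 sw.py; python3 -m crank '0 0 0 -0.02 0.4 0 -1;0 0 0 -0.03 0.8 0 -1;0 0 0 -0.04 1.2 0 -1;0 0 0 -0.04 1.2 0 -1' 55; python3 sw.py 11
```

```text
time_s: 13.9
position: [0.5539, -0.0744, 0.008]
ee_rot: [-2.064, 2.003, 0.366]
wrist_force: [-4.3, -1.5, -0.8]
finger_gap: 0.0273
t 13.9 TCP cradle mm [ 52.4 -65.2   8. ] jaw deg -178.27 toolz [-0.012  0.343 -0.939] F [-4.3 -1.5 -0.8] gap 0.0273
time_s: 14.4
position: [0.5534, -0.0626, 0.0079]
ee_rot: [-2.064, 2.004, 0.366]
wrist_force: [-4.7, -3.0, -0.9]
finger_gap: 0.0279
t 14.4 TCP cradle mm [ 52.3 -53.5   7.9] jaw deg -178.28 toolz [-0.012  0.343 -0.939] F [-4.7 -3.  -0.9] gap 0.0279
```

View pics/side_11.png

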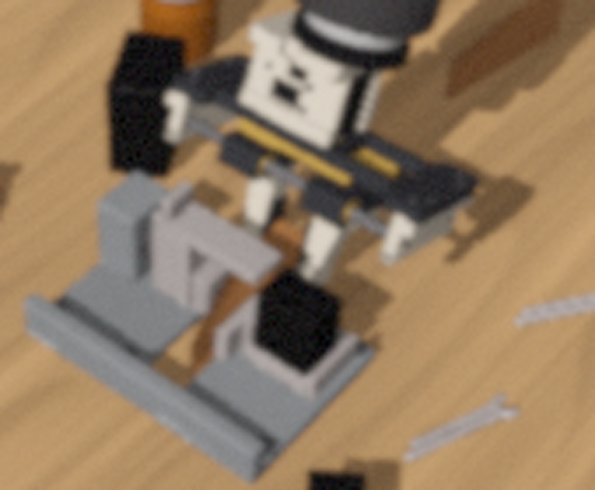

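View pics/scene_11.png

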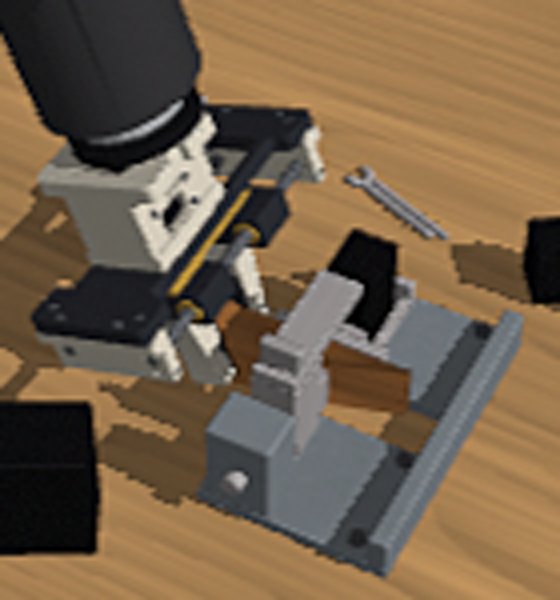

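```bash
python3 -m crank '0 0 0 0 0 0 0;0 0 0 0 0 0 0;0 0 0 0 0 0 0;0 0 0 0 0 0 0;0 0 0 0.03 -1 0.2 0;0 0 0 0.06 -2.5 0.3 0;0 0 0 0.1 -4.4 0.3 0;0 0 0 0.1 -4.6 0.3 -1;0 0 0 0.1 -4.6 0.3 -1' 30; python3 sw.py 12; python3 -m crank '0 0 0 0 0 0 -1;0 0 0 0 0 0 -1;0 0 0 0 0 0 -1;0 0 0 0 0 0 -1;0 0 0 0 0 0 -1' 30; python3 sw.py
python3 - <<'E'
from wl import *
o=look("w12")
E
```

```text
time_s: 15.62
position: [0.5547, -0.1092, 0.0108]
ee_rot: [-2.062, 2.004, 0.366]
wrist_force: [-0.7, 0.3, 0.5]
finger_gap: 0.0288
t 15.625 TCP cradle mm [  52.1 -100.    10.8] jaw deg -178.36 toolz [-0.011  0.343 -0.939] F [-0.7  0.3  0.5] gap 0.0288
time_s: 16.35
position: [0.5549, -0.1085, 0.0111]
ee_rot: [-2.064, 2.003, 0.365]
wrist_force: [0.7, -1.0, 0.0]
finger_gap: 0.0004
t 16.35 TCP cradle mm [ 52.3 -99.3  11.1] jaw deg -178.28 toolz [-0.011  0.343 -0.939] F [ 0.7 -1.   0. ] gap 0.0004
```

View pics/scene_12.png

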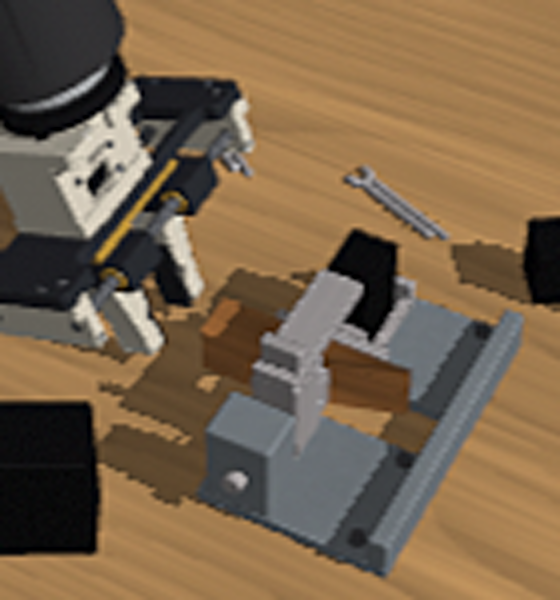

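View pics/w12.png

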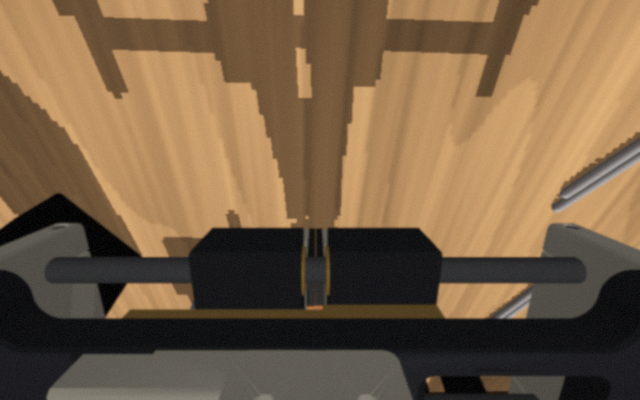

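```bash
python3 -m crank '0 0 0 -0.03 1 0.2 -1;0 0 0 -0.05 1.7 0.2 -1;0 0 0 -0.08 2.4 0.2 -1;0 0 0 -0.09 2.8 0.2 -1;0 0 0 -0.09 2.8 0.2 -1' 30; python3 sw.py;python3 -m crank '0 0 0 -0.01 0.4 0 -1;0 0 0 -0.03 0.8 0 -1;0 0 0 -0.03 1 0 -1;0 0 0 -0.03 1 0 -1' 30; python3 sw.py 13
```

```text
time_s: 17.02
position: [0.5541, -0.0808, 0.0131]
ee_rot: [-2.065, 2.003, 0.364]
wrist_force: [-0.4, -4.3, -0.8]
finger_gap: 0.0003
t 17.025 TCP cradle mm [ 52.4 -71.6  13.1] jaw deg -178.25 toolz [-0.011  0.342 -0.94 ] F [-0.4 -4.3 -0.8] gap 0.0003
time_s: 17.52
position: [0.5538, -0.0708, 0.0131]
ee_rot: [-2.064, 2.003, 0.364]
wrist_force: [-0.1, -4.9, -1.1]
finger_gap: 0.0005
t 17.525 TCP cradle mm [ 52.4 -61.7  13.1] jaw deg -178.27 toolz [-0.011  0.342 -0.94 ] F [-0.1 -4.9 -1.1] gap 0.0005
```

View pics/scene_13.png

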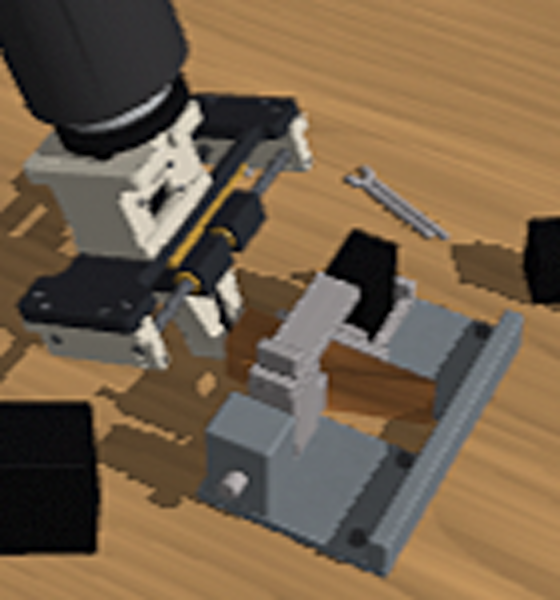

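View pics/side_13.png

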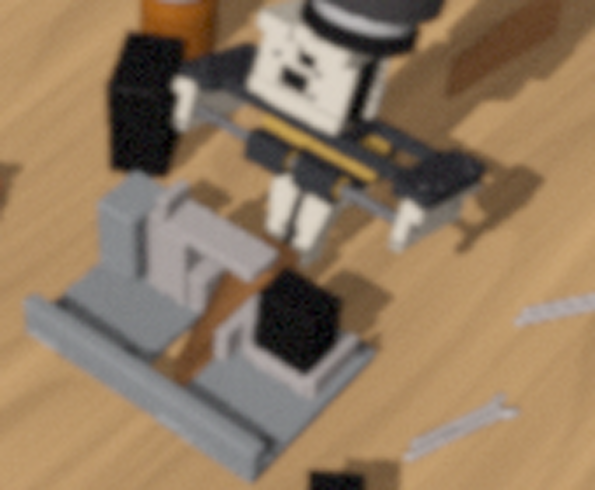

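Pushing nicely at about 5 N. Continue in small steps until the force rises at the stop.

```bash
python3 -m crank '0 0 0 -0.01 0.3 0 -1;0 0 0 -0.02 0.6 0 -1;0 0 0 -0.02 0.6 0 -1' 30;python3 -m crank '0 0 0 -0.01 0.2 0 -1;0 0 0 -0.01 0.2 0 -1' 30; python3 sw.py 14
```

```text
time_s: 18.0
position: [0.5536, -0.0646, 0.0131]
ee_rot: [-2.064, 2.003, 0.365]
wrist_force: [0.3, -4.6, -0.5]
finger_gap: 0.0004
time_s: 18.25
position: [0.5535, -0.0627, 0.0131]
ee_rot: [-2.064, 2.003, 0.365]
wrist_force: [0.0, -5.0, -0.9]
finger_gap: 0.0002
t 18.25 TCP cradle mm [ 52.4 -53.6  13.1] jaw deg -178.29 toolz [-0.01   0.342 -0.94 ] F [ 0.  -5.  -0.9] gap 0.0002
```

View pics/scene_14.png

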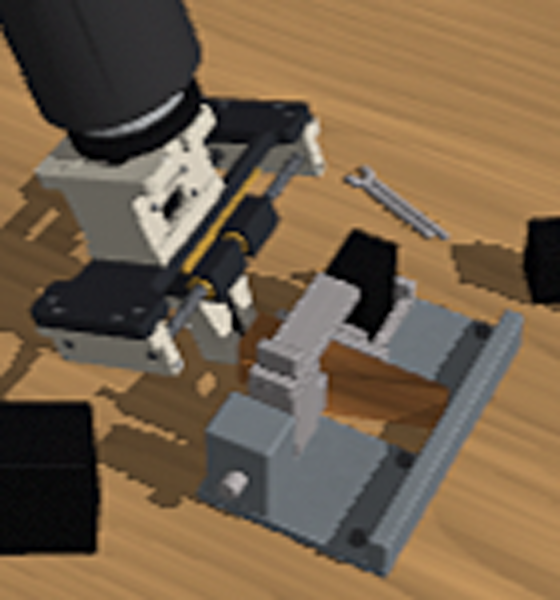

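```bash
for i in 1; do python3 -m crank '0 0 0 0 0.15 0 -1;0 0 0 0 0.15 0 -1' 30;done;python3 -m crank '0 0 0 0 0.1 0 -1;0 0 0 0 0.1 0 -1' 30;python3 -m crank '0 0 0 0 0.1 0 -1;0 0 0 0 0.1 0 -1' 30; python3 sw.py
```

```text
time_s: 18.6
position: [0.5535, -0.0612, 0.0131]
ee_rot: [-2.064, 2.003, 0.365]
wrist_force: [0.2, -5.5, -0.8]
finger_gap: 0.0002
time_s: 18.85
position: [0.5535, -0.0602, 0.0131]
ee_rot: [-2.064, 2.003, 0.365]
wrist_force: [0.0, -5.0, -1.2]
finger_gap: 0.0006
time_s: 19.1
position: [0.5535, -0.0595, 0.013]
ee_rot: [-2.064, 2.003, 0.365]
wrist_force: [-0.1, -6.2, 0.3]
finger_gap: 0.0004
t 19.1 TCP cradle mm [ 52.4 -50.4  13. ] jaw deg -178.28 toolz [-0.011  0.342 -0.94 ] F [-0.1 -6.2  0.3] gap 0.0004
```

```bash
python3 -m crank '0 0 0 0 0.1 0 -1;0 0 0 0 0.1 0 -1' 30;python3 -m crank '0 0 0 0 0.1 0 -1;0 0 0 0 0.1 0 -1' 30; python3 sw.py 15
```

```text
time_s: 19.35
position: [0.5535, -0.0594, 0.0131]
ee_rot: [-2.065, 2.004, 0.363]
wrist_force: [-0.6, -9.2, 0.2]
finger_gap: 0.0004
time_s: 19.6
position: [0.5535, -0.0593, 0.013]
ee_rot: [-2.066, 2.004, 0.362]
wrist_force: [-1.1, -13.4, -0.4]
finger_gap: 0.0002
t 19.6 TCP cradle mm [ 52.5 -50.1  13. ] jaw deg -178.27 toolz [-0.01  0.34 -0.94] F [ -1.1 -13.4  -0.4] gap 0.0002
```

View pics/scene_15.png

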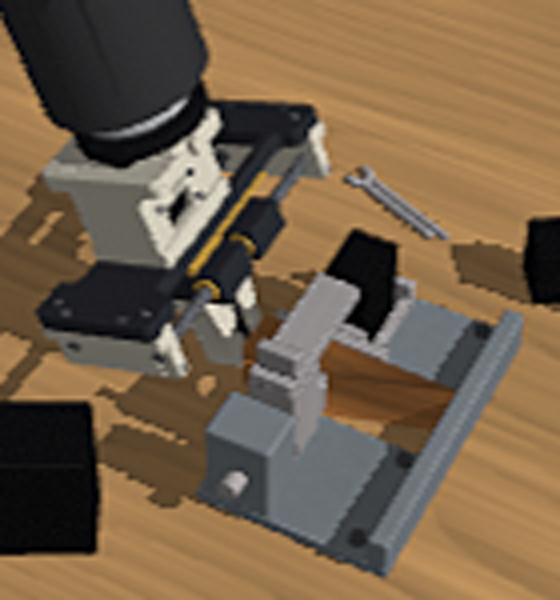

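View pics/side_15.png

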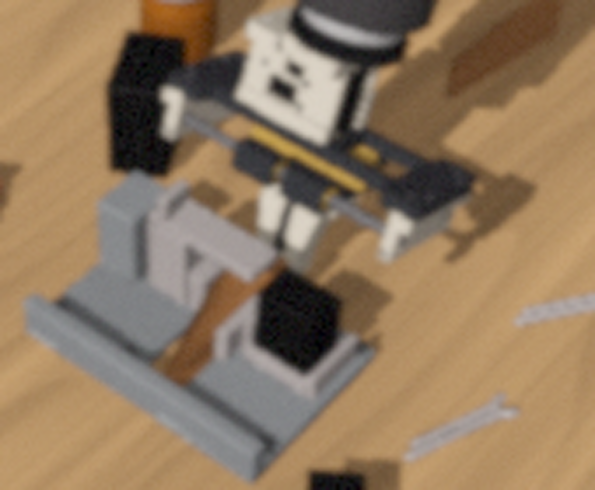

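```bash
python3 -m crank '0 0 0 0.05 -1.5 0 -1;-5 -0.15 0 0.1 -4 2 -1;-10 -0.3 0 0.1 -4 7 -1;-15 -0.45 0 0.1 -4 12 -1;-20 -0.6 0 0.1 -4 17 1;-20 -0.6 0 0.1 -4 19 1' 30; python3 sw.py 16; python3 -c "
from bench import bot;print(bot.read_state()['qpos'])"
```

```text
time_s: 20.45
position: [0.5549, -0.0956, 0.2064]
ee_rot: [-2.255, 2.184, -0.003]
wrist_force: [0.2, 0.7, -1.6]
finger_gap: 0.0149
t 20.45 TCP cradle mm [ 52.7 -86.5 206.4] jaw deg -178.15 toolz [ 0.003  0.    -1.   ] F [ 0.2  0.7 -1.6] gap 0.0149
[ 0.17505458  0.189263   -0.2700561  -0.00140643 -1.10758041 -0.14335049]
```

View pics/scene_16.png

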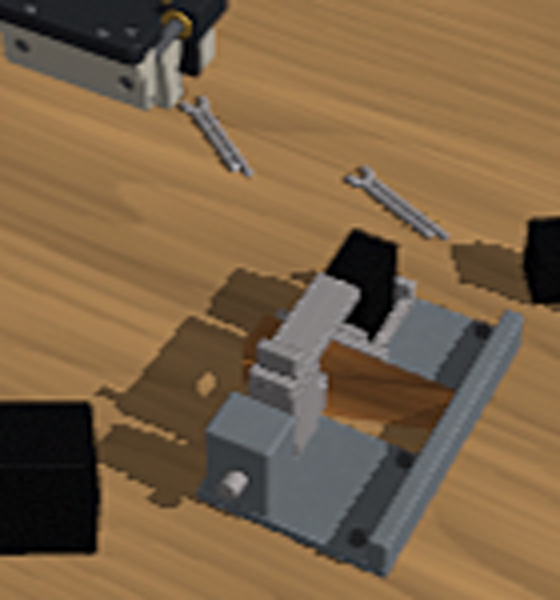

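```bash
python3 -m crank '0 0 -10 0 1 0 1;0 0 -20 0 2 0 1;0 0 -30 0.5 3 0 1;0 0 -40 1 4 0 1;0 0 -50 1 5 0 1;0 0 -60 1.5 6 0 1;0 0 -70 1.5 7 0 1;0 0 -80 1.5 8 0 1;0 0 -90 1.5 8.5 0 1;0 0 -90 1.5 8.5 0 1' 20; python3 sw.py
python3 - <<'E'
from wl import *
import pickle
o=look("w17");pickle.dump(o,open("w17.pkl","wb"))
C=(.4995,-.0108);Y=.031
im=o["img"].copy()
for P in (box(30,38,-36,34,0,36),box(-36,150,78,90,0,30),box(-22,22,-15,15,10,66),box(28,60,-13,13,67.5,75.5)): wire(im,o,T(C,Y,P),(0,255,0),1,(0,0))
wire(im,o,T(T(C,Y,[[.052,.018,0]])[0],Y+np.pi/2,prism(THICK,34)),(0,255,255),1,(0,0))
cv2.imwrite("pics/w17o.png",im)
E
```

```text
time_s: 21.8
position: [0.5687, -0.0119, 0.2017]
ee_rot: [0.048, -3.139, -0.001]
wrist_force: [0.8, -0.1, -0.3]
finger_gap: 0.0875
t 21.8 TCP cradle mm [ 69.2  -3.3 201.7] jaw deg 91.76 toolz [-0.002  0.001 -1.   ] F [ 0.8 -0.1 -0.3] gap 0.0875
```

View pics/w17o.png

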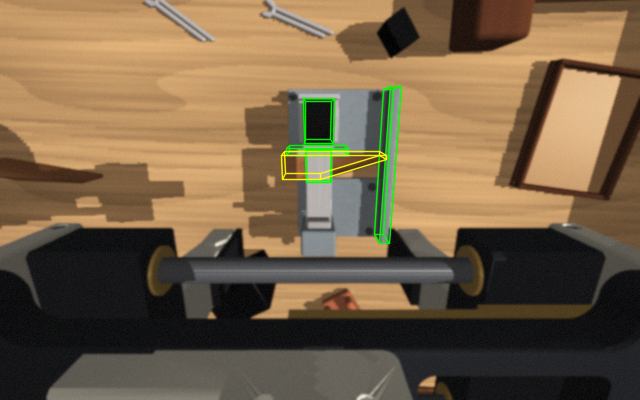

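View pics/w17.png

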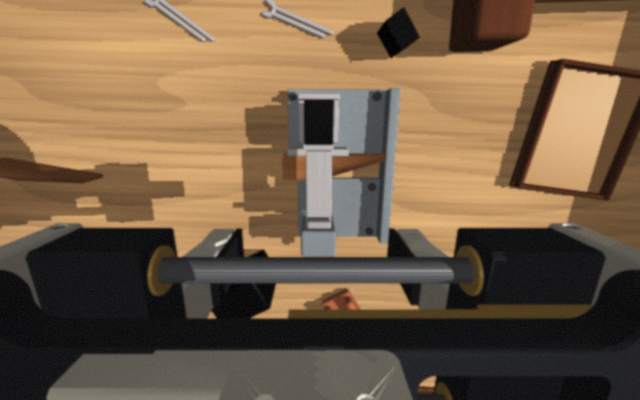

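Run:
```python
from h import *
import pickle
o=pickle.load(open("w17.pkl","rb"));C=(.4995,-.0108);Y=.031
im=crop(o,275,75,375,185,5);im2=im.copy()
for P in (box(-22,22,-15,15,10,66),box(28,60,-13,13,67.5,75.5),box(30,38,-36,34,0,36)): wire(im2,o,T(C,Y,P),(0,255,0),5,(274.5,74.5))
cv2.imwrite("pics/w17z.png",cv2.resize(np.hstack([im,im2]),None,fx=.8,fy=.8))
from scipy.spatial.transform import Rotation as R
```

```text
(no output)
```

View pics/w17z.png

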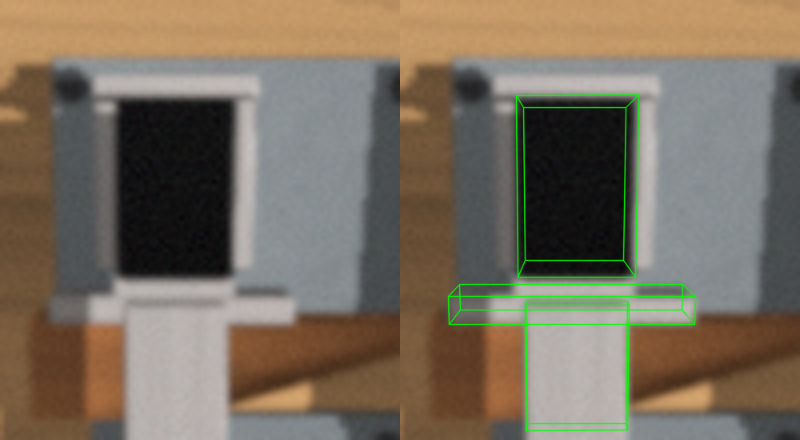

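```bash
python3 -m crank '0 0 0 -3.5 0.05 0 1;0 0 0 -6.9 0.1 -1 1;0 0 0 -6.9 0.1 -6 1;0 0 0 -6.9 0.1 -11 1;0 0 0 -6.9 0.1 -15 1;0 0 0 -6.9 0.1 -17.3 1;0 0 0 -6.9 0.1 -17.3 1' 18; python3 sw.py 18
python3 - <<'E'
from wl import *
look("w18")
E
```

```text
time_s: 22.72
position: [0.4988, -0.0118, 0.0283]
ee_rot: [0.05, -3.137, 0.001]
wrist_force: [0.2, 0.1, -0.3]
finger_gap: 0.0875
t 22.725 TCP cradle mm [-0.8 -1.  28.3] jaw deg 91.84 toolz [-0.004 -0.001 -1.   ] F [ 0.2  0.1 -0.3] gap 0.0875
```

View pics/w18.png

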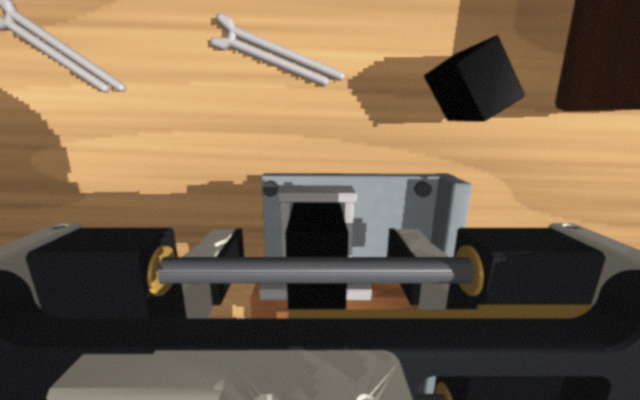

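View pics/side_18.png

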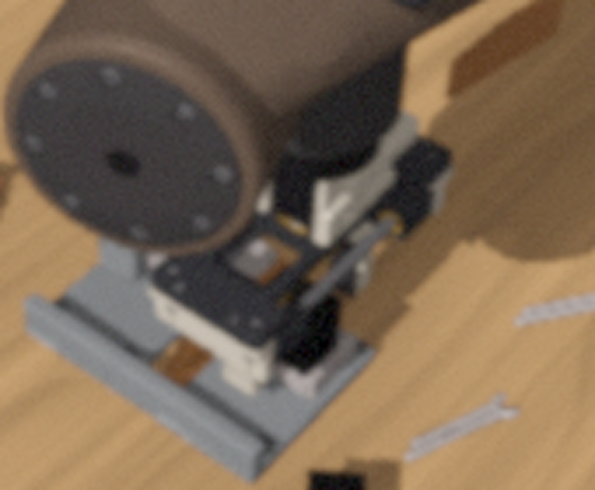

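```bash
python3 -m crank '0 0 0 0 0 0 -1;0 0 0 0 0 0 -1;0 0 0 0 0 0 -1;0 0 0 0 0 0 -1;0 0 0 0 0 0 -1;0 0 0 0 0 0 -1;0 0 0 0 0 0 -1;0 0 0 0 0 0 -1;0 0 0 0 0 0 -1' 18; python3 sw.py
```

```text
time_s: 24.0
position: [0.5004, -0.011, 0.03]
ee_rot: [-0.047, 3.141, 0.001]
wrist_force: [0.8, -0.3, -0.4]
finger_gap: 0.0303
t 24.0 TCP cradle mm [ 0.9 -0.2 30. ] jaw deg 91.7 toolz [ 0.001  0.001 -1.   ] F [ 0.8 -0.3 -0.4] gap 0.0303
```

Gripped at 30.3 mm with little side force. I'll lift slowly at first.

```bash
python3 -m crank '0 0 0 0 0 0.3 -1;0 0 0 0 0 0.8 -1;0 0 0 0 0 1.5 -1;0 0 0 0 0 2.2 -1;0 0 0 0 0 3 -1' 18; python3 sw.py; python3 -m crank '0 0 0 0 0 2 -1;0 0 0 0 0 4 -1;0 0 0 0 0 7 -1;0 0 0 0 0 9 -1;0 0 0 0 0 9 -1' 18; python3 sw.py 19;  python3 - <<'E'
from wl import *
look("w19")
for c in ("scene","side"):
    optics.snapshot(c)
    for d in models.place_of("tray",c)[:2]: print(c,round(d["confidence"],2),np.round(d["position"],4))
    m=models.outline_of("tray",c);print(len(m),m and cv2.minAreaRect(np.argwhere(m[0]["mask"])[:,::-1].astype(np.float32)))
E
```

```text
time_s: 24.62
position: [0.5004, -0.011, 0.0607]
ee_rot: [-0.047, 3.14, 0.001]
wrist_force: [0.5, -0.5, -0.8]
finger_gap: 0.0301
t 24.625 TCP cradle mm [ 0.9 -0.2 60.7] jaw deg 91.7 toolz [ 0.001  0.001 -1.   ] F [ 0.5 -0.5 -0.8] gap 0.0301
time_s: 25.25
position: [0.5013, -0.0107, 0.1518]
ee_rot: [-0.047, 3.137, 0.003]
wrist_force: [-0.2, -0.6, -2.7]
finger_gap: 0.0295
t 25.25 TCP cradle mm [1.800e+00 1.000e-01 1.518e+02] jaw deg 91.71 toolz [ 0.004  0.002 -1.   ] F [-0.2 -0.6 -2.7] gap 0.0295
scene 0.71 [0.5013 0.3061 0.0013]
1 ((473.8551025390625, 256.9453125), (61.466548919677734, 61.37893295288086), 28.810794830322266)
side 0.55 [ 0.5055  0.3077 -0.0011]
1 ((244.4305877685547, 341.91168212890625), (81.720947265625, 73.23994445800781), 51.8427734375)
```

View pics/scene_19.png

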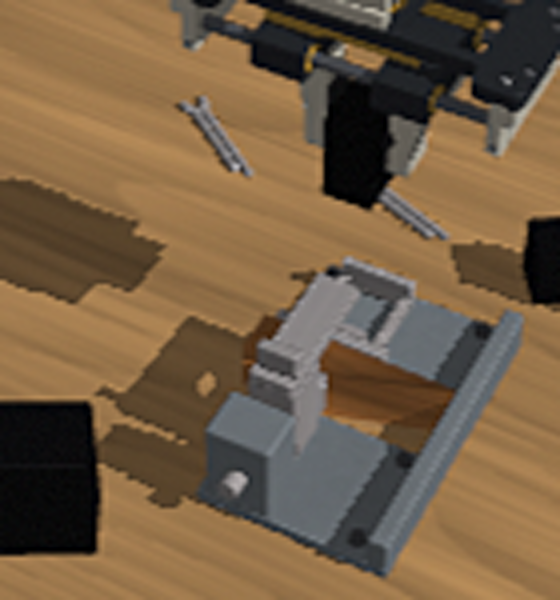

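View pics/side_19.png

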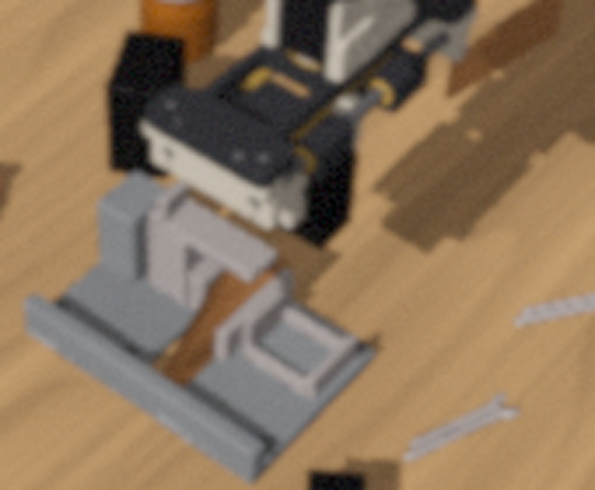

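```bash
python3 -m crank '0 0 0 0 2 0 -1;0 0 0 0.1 6 0 -1;0 0 0 0.1 10.5 0 -1;0 0 0 0.1 15 0 -1;0 0 0 0.2 19.5 0 -1;0 0 0 0.2 24 0 -1;0 0 0 0.2 28 -2 -1;0 0 0 0.2 31 -4 -1;0 0 0 0.2 31.8 -6 -1;0 0 0 0.2 31.8 -6 -1' 18; python3 sw.py
python3 - <<'E'
from h import *
for c,b in(("scene",(410,180,540,310)),("side",(170,240,320,390))):
    o=optics.snapshot(c);im=crop(o,*b,4)
    p=bot.read_state()["position"]
    wire(im,o,T((p[0],p[1]),.031,box(-22,22,-15,15,0,56)),(0,255,0),4,(b[0]-.5,b[1]-.5));cv2.imwrite(f"pics/{c}_20.png",im)
E
```

```text
time_s: 26.95
position: [0.5013, 0.3067, 0.0881]
ee_rot: [0.048, -3.139, 0.004]
wrist_force: [0.2, -0.9, -0.9]
finger_gap: 0.0299
t 26.95 TCP cradle mm [ 11.7 317.3  88.1] jaw deg 91.75 toolz [-0.002 -0.002 -1.   ] F [ 0.2 -0.9 -0.9] gap 0.0299
```

View pics/scene_20.png

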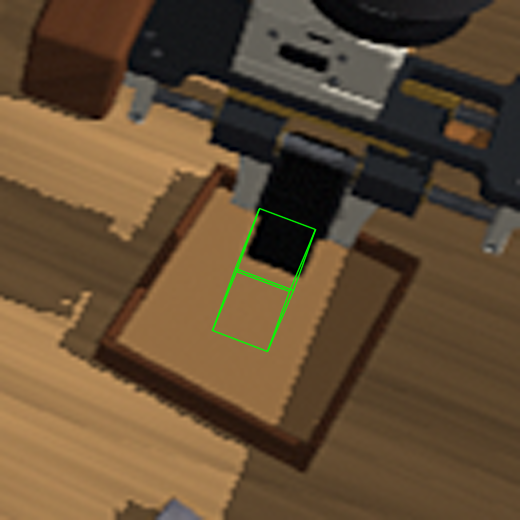

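View pics/side_20.png

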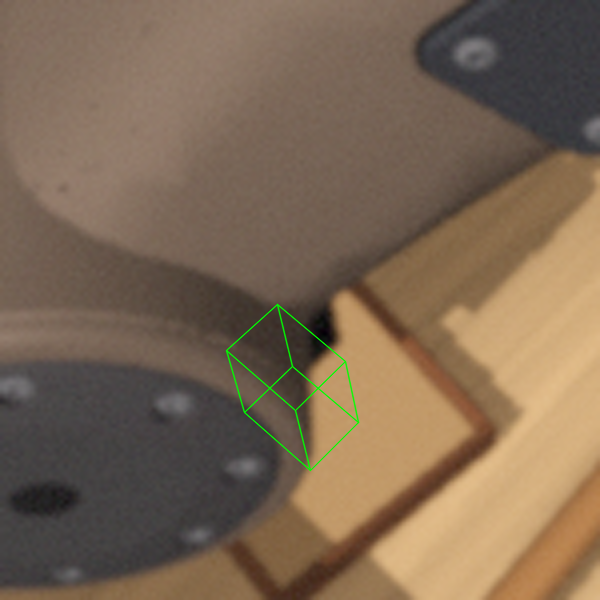

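```bash
python3 -m crank '0 0 0 0 0 -1.5 -1;0 0 0 0 0 -3 -1;0 0 0 0 0 -4.2 -1;0 0 0 0 0 -5 -1;0 0 0 0 0 -5.4 -1;0 0 0 0 0 -5.6 -1;0 0 0 0 0 -5.6 -1;0 0 0 0 0 -5.6 -1' 18; python3 sw.py
```

```text
time_s: 28.05
position: [0.5026, 0.3072, 0.0344]
ee_rot: [-0.047, 3.14, 0.002]
wrist_force: [0.0, 0.4, -1.6]
finger_gap: 0.0301
t 28.05 TCP cradle mm [ 12.9 317.8  34.4] jaw deg 91.71 toolz [ 0.001  0.001 -1.   ] F [ 0.   0.4 -1.6] gap 0.0301
```

```bash
python3 -m crank '0 0 0 0 0 -0.2 -1;0 0 0 0 0 -0.4 -1;0 0 0 0 0 -0.6 -1;0 0 0 0 0 -0.6 -1' 18; python3 -m crank '0 0 0 0 0 -0.1 -1;0 0 0 0 0 -0.1 -1' 18;python3 -m crank '0 0 0 0 0 -0.1 -1;0 0 0 0 0 -0.1 -1' 18
```

```text
time_s: 28.55
position: [0.5023, 0.3069, 0.0278]
ee_rot: [-0.047, 3.141, 0.0]
wrist_force: [-0.7, 0.8, -1.8]
finger_gap: 0.0296
time_s: 28.8
position: [0.5024, 0.307, 0.027]
ee_rot: [-0.047, 3.141, 0.001]
wrist_force: [-0.1, -0.5, -1.2]
finger_gap: 0.0301
time_s: 29.05
position: [0.5024, 0.307, 0.0261]
ee_rot: [-0.047, 3.141, 0.001]
wrist_force: [0.1, 0.2, -1.2]
finger_gap: 0.0298
```

```bash
python3 -m crank '0 0 0 0 0 -0.05 -1;0 0 0 0 0 -0.05 -1' 18; python3 -m crank '0 0 0 0 0 -0.05 -1;0 0 0 0 0 -0.05 -1' 18
```

```text
time_s: 29.3
position: [0.5024, 0.3071, 0.026]
ee_rot: [-0.047, 3.14, 0.001]
wrist_force: [-2.6, -1.2, 4.9]
finger_gap: 0.0299
time_s: 29.55
position: [0.5024, 0.3071, 0.026]
ee_rot: [-0.047, 3.14, 0.001]
wrist_force: [-3.0, -0.9, 9.4]
finger_gap: 0.0297
```

```bash
python3 -m crank '0 0 0 0 0 0.06 -1;0 0 0 0 0 0.06 -1;0 0 0 0 0 0.06 0.3;0 0 0 0 0 0.06 0.3;0 0 0 0 0 0.06 0.3;0 0 0 0 0 0.06 0.3;0 0 0 0 0 0.06 0.3' 10; python3 sw.py; python3 -m crank '0 0 0 0 0 1.5 0.3;0 0 0 0 0 4 0.3;0 0 0 0 0 8 0.3;0 0 0 0 0 13 0.3;0 0 0 0 0 18 0.3;0 0 0 0 -6 18 0.3;0 0 0 0 -12 18 0.3;0 0 0 0 -17 18 0.3;0 0 0 0 -17 18 0.3'
python3 - <<'E'
from h import *
for c,b in(("scene",(410,180,540,310)),("side",(170,240,320,390))):
    o=optics.snapshot(c);cv2.imwrite(f"pics/{c}_21.png",o["img"])
    for d in models.place_of("block_mid",c)[:4]: print(c,round(d["confidence"],2),np.round(d["position"],4))
E
```

```text
time_s: 30.42
position: [0.5024, 0.307, 0.0256]
ee_rot: [-0.047, 3.141, 0.001]
wrist_force: [0.3, -0.2, -0.5]
finger_gap: 0.0568
t 30.425 TCP cradle mm [ 12.7 317.6  25.6] jaw deg 91.7 toolz [ 0.001  0.    -1.   ] F [ 0.3 -0.2 -0.5] gap 0.0568
time_s: 31.55
position: [0.502, 0.1342, 0.2072]
ee_rot: [-0.042, 3.139, 0.002]
wrist_force: [0.4, 0.9, 0.6]
finger_gap: 0.0569
scene 0.97 [ 0.7046 -0.096   0.0429]
scene 0.88 [0.5027 0.3057 0.0357]
scene 0.49 [0.4087 0.0737 0.0231]
side 0.92 [0.5033 0.3043 0.0361]
side 0.72 [0.4081 0.0706 0.0236]
side 0.48 [ 0.5016 -0.0147  0.001 ]
```

View pics/scene_21.png

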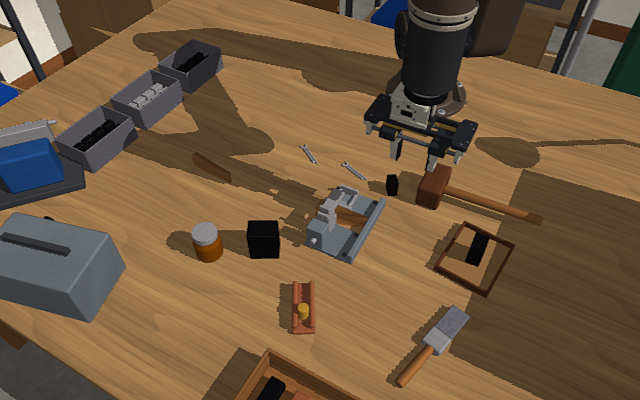

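View pics/side_21.png

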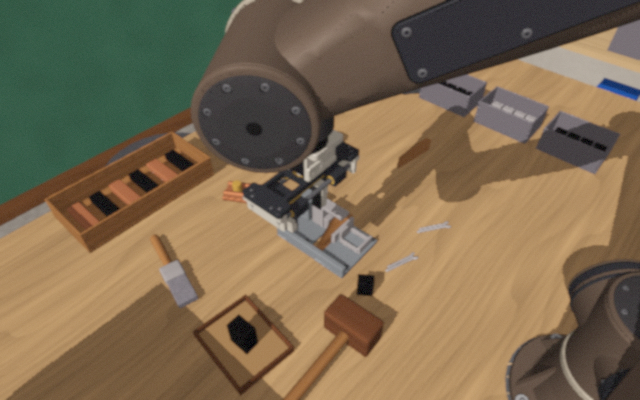

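The scene picture shows the block standing in the tray at (477,249). The wedge is still in the channel at (340,215), and the other things are where they were. Handing in.

Run:
```python
from bench import order
print(order.finish_job())
```

```text
the job is handed in; nothing more can be done
None
```

The thick wedge is holding the catch open and the carbon block is standing upright in the cork-lined tray. I handed the job in at about 32 s of the 64 s allowed.

- **Wedge:** I gripped it near its blunt end, drove it thin end first along the channel, then pushed it home with closed fingers. It moved at about 5 N, and the force rose to 13 N once the tip met the stop. A wrist picture after I let go fits the wedge being home and the catch open about 16 mm, with the tongue clear of the block.
- **Block:** I lifted it straight up with an 18 N grip and lowered it slowly. Touchdown force reached 9 N, and I eased that off before releasing. The networks then placed its centre at about (0.503, 0.305, 0.036), near the tray's middle. That is within about 2 mm of the height expected for standing upright.
- **Other things:** The last pictures show nothing else moved and the gripper clear of everything.

**What went wrong or disagreed:**
- The first attempt to grip the wedge failed because I lifted before the fingers had closed. The wedge was not visibly disturbed, and the second attempt held.
- The fixed cameras disagreed on the cradle's position by 2 to 3 mm, so I used the wrist camera's fit for the wedge and the block.

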